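# Skewer the skate wheels and pin the skewer in the rack

### The arm

A 6-joint arm with a two-finger parallel gripper is mounted at the origin on the work surface. World frame = base frame: x ahead of the robot, y to its left, z up, the work surface at z = 0. Lengths are in m, angles in rad, forces in N, time in s.
With the tool pointing down it reaches from about 0.375 to 0.925 m from the base axis. Payload 5.7 kg.
Tool frame: the origin (TCP) lies on the centre line of the jaws, within the pads' length; the fingertips stand 19 mm ahead of it and the grasp point (between the pads) is the TCP (r.tip_reach is the distance from the TCP to the fingertips, in m); z points along the fingers, y is the direction in which the jaws open and shut (so a half turn about z gives the same grasp; the last joint's range is limited). The gripper opens to 85 mm and grips with 20 to 120 N. Pads are 22 mm wide; open, the fingers measure 114 mm over their backs; the gripper's body (76 mm by 85 mm) begins 54 mm behind the grasp point. The pads swing forward as they close: fully open they stand 13 mm farther back than shut.
Start: joints at [1.1, 0.359, 1.51, -0, 1.272, -0.115], TCP at [0.209, 0.562, 0.22] pointing down, gripper open.
Joint ranges: [-2.97, 2.97], [-1.01, 2.36], [0.21, 2.38], [-0.96, 4.11], [0.2, 2.71], [-2.98, 2.98]. Speed limits (rad/s): [2.39, 2.39, 3.14, 3.14, 3.14, 3.14].

### API

Orientations are given as a unit quaternion [x, y, z, w].
In Python, from workcell import r, vision gives the robot as it stands. The module is installed in compiled form; this text tells all that it offers.
- The arm moves only by the tool arm_command, never from a script. Its argument "targets" is text: rows parted by semicolons, each of 4 numbers parted by spaces: the shift along the tool's x, y, z in units of 25 mm (1.0 is 25 mm), then the turn about the tool's z in units of 5 degrees (1.0 is 5 degrees). A call has exactly 10 rows; each row is the pose to reach, as a shift and turn from the pose commanded when the call began, along the tool's axes at that moment; what a row does not reach only later rows make up. A row lasts 1/10 s, in which the tool goes at most 50 mm and 8.59 degrees, less where a joint would pass 70% of its speed; a pose out of reach is approached as far as the arm can. A call with a gripper value outside its range is refused whole. "gripper" is the closure in counts, from 0 (fully open) to 255 (shut), set as the call begins (left out, the last holds). The fingers move at their own pace and stop on an object; the grip force is fixed at half the most. Time passes only in rows, so rows that repeat a pose let the fingers close, or fill a call up. It gives the time, the measured TCP pose, the force and the opening at its end, in the units of the state.
- r.read_state(): the state, without advancing time (a new reading comes with each control period).
- vision.get_image(name): name is "side" or "top"; returns the picture (420x560x3 uint8, blue, green, red); there is no depth.
- vision.camera_info(name): a dict with "fx", "fy", "cx", "cy" (pixels), "xyz" and "rotation" of the camera in the world. Camera axes: x right, y down, z forward; pixel columns grow to the right and rows downward; lengths in m; the calibration is good to about 2 mm. A picture is of the moment at which its call begins. camera_info takes no time and is no camera call.
- r.close_job(): hands the job in, once; it reports no verdict.
The state is a dict: "time_s": time; "joints": joint angles; "dq": joint speeds; "effort": joint torques, N m; "eef_pos": TCP position; "orientation": TCP orientation; "wrist_force": force on the tool from outside, world axes, zero at the start; "wrist_torque": the same for the moment, N m; "finger_gap": finger opening in m.
Only numpy, scipy, OpenCV 4.12 (cv2) and the standard library are available. Lean on these libraries where they do the work, as an engineer would, in place of code of your own. Each camera call takes 0.05 s, during which the arm holds its last target. There are 200 camera calls.

### The job

Take the red-handled skewer, thread it through the hole of every skate wheel standing in the plywood stands and lift them all off as one stack. Lay the loaded skewer in the blue rack, its lug down between the cheeks of the fork and its rod in the saddle, all wheels between collar and saddle; then push the yellow-tabbed pin from either side through fork and lug until its head is home against the fork, and let go. Leave the bearings, the skate tool and the glass jar where they are.

Things in the scene. Friction and masses are not known exactly. Their poses are not given: they have to be found in the camera images.
- wheel_a_center (a point): centre of the clear (milky white) skate wheel: 66 mm across (its collision shape has 8 flats), 34 mm wide, about 45 g, plain 22 mm hole right through. Its own x axis is the hole's axis. It starts on edge in its stand, hole level, 130 mm above the bench, axis roughly left-right as the robot sees it. May be absent (None): its stand is then empty
- wheel_b_center (a point): centre of the orange skate wheel: 66 mm across (its collision shape has 8 flats), 34 mm wide, about 45 g, plain 22 mm hole right through. Its own x axis is the hole's axis. It starts on edge in its stand, hole level, 130 mm above the bench, axis roughly left-right as the robot sees it. May be absent (None): its stand is then empty
- wheel_c_center (a point): centre of the green skate wheel: 66 mm across (its collision shape has 8 flats), 34 mm wide, about 45 g, plain 22 mm hole right through. Its own x axis is the hole's axis. It starts on edge in its stand, hole level, 130 mm above the bench, axis roughly left-right as the robot sees it. May be absent (None): its stand is then empty
- cradle_a: fixed plywood stand of the clear (milky white) wheel, origin on the bench under the wheel's centre, x along the wheel's axis (roughly to the robot's left). 74 wide; floor 97 high from x = -12 to 26 mm, so the wheel overhangs it at -x; side lips 10 mm high; yellow stop 19 mm above the floor, 2 mm past the wheel's +x face, well below the hole. Nothing blocks the -x side
- cradle_b: fixed plywood stand of the orange wheel, origin on the bench under the wheel's centre, x along the wheel's axis (roughly to the robot's left). 74 wide; floor 97 high from x = -12 to 26 mm, so the wheel overhangs it at -x; side lips 10 mm high; yellow stop 19 mm above the floor, 2 mm past the wheel's +x face, well below the hole. Nothing blocks the -x side
- cradle_c: fixed plywood stand of the green wheel, origin on the bench under the wheel's centre, x along the wheel's axis (roughly to the robot's left). 74 wide; floor 97 high from x = -12 to 26 mm, so the wheel overhangs it at -x; side lips 10 mm high; yellow stop 19 mm above the floor, 2 mm past the wheel's +x face, well below the hole. Nothing blocks the -x side
- skewer_grip (a point): the skewer, on its axis in the red handle, where to grip: x to the tip, y sideways, z up as it lies. Handle x = -30 to 22 mm, 18 wide, 40 high, foot 44 wide, 5 high at x = -30 to -20; collar plate 56 wide, 40 high, x = 22 to 30; rod 12 thick from there to the tip; behind, a steel lug, x = -66 to -30, 12 thick (y), 34 high. About 160 g, balances near x = -20 mm; a 40 to 60 N grip is ample. Starts flat, axis 20 mm up, tip to the robot's left
- skewer_hole (a point): centre of the 15 mm cross hole (along y) in the skewer's lug, on the axis 48 mm behind skewer_grip
- skewer_tip (a point): the skewer's rounded tip, on the axis 178 mm ahead of skewer_grip
- rack_fork (a point): fork of the fixed blue rack, centre of its pin hole, 60 mm up. x along the rack to the saddle, y across, z up. Two cheeks, 28 long, y = 9 to 17 mm each side, tops 17 above here, each with a 15 mm hole along y. Floor between them 17 mm below here: a lug lowered so that its hole comes here rests on it with the holes in line, tip towards the saddle. Base plate 70 wide, 10 high
- rack_saddle (a point): the rack's notch for the rod, 206 mm along x from rack_fork: the rod's axis as it lies there. Notch about 24 mm wide, flared, 8 mm thick along x, 11 mm high above here. It takes the rod 158 mm ahead of skewer_grip, so the wheels must lie wholly between 30 and 152 mm ahead of skewer_grip
- pin_grip (a point): the headed pin, at the grip point of its yellow tab; x to the pin's point. Tab x = -26 to 18 mm, 16 wide (y), 26 high (z), with a foot 44 wide, 5 high at x = -26 to -16; head plate 44 wide, 26 high, x = 18 to 26; shank 10 mm thick from there to the rounded point at x = 75 mm. 60 g. Starts flat on the bench, axis 13 mm up, point roughly towards the robot
- pin_seat (a point): point on the pin's axis 43 mm ahead of pin_grip (17 mm from the head's face): it is at rack_fork when the pin is fully home, from either side
- bearing_1_center (a point): small steel bearing, 22 mm across, 7 high, lying on the bench: leave alone
- bearing_2_center (a point): second bearing: leave alone
- skate_tool: black T-shaped skate tool 130 mm long, flat on the bench: leave alone
- jar: glass jar with a hinged steel lid, 84 mm across, 101 high, origin under its centre: leave alone
Things that resemble listed ones, but are neither listed nor needed, are in the scene too. Of the things like the part that bears pin_grip, leave any that is purple or turquoise; of the rest the smaller one is meant.

How it is judged:
By the outcome, as a careful person would: the job done as asked, in the order asked, and still so for the second after the job is handed in, with the robot touching nothing.
Of wheel_a, wheel_b, wheel_c only 2 to 3 are there at a start; the rules pass over those that are not, and their reading is None.
At some moment in a run one of pin, skewer may be knocked a few centimetres aside while the robot is not near it.
It also fails if it takes over 210 s, if anything falls off the work surface, if the arm or the gripper's body presses on something with over 40 N, if the wrist force passes 120 N, or if a joint passes its speed limit or range.

## Working session

There is one attempt and no reset: what is moved stays moved. The work goes in short steps, Python scripts to look and compute and a tool call to move; the robot and the scene stay as the last step left them, time stands still between calls to the robot, and variables do not carry over. Pictures are saved under pics/ and viewed, about 12 in all and at most 16, crops included, and the job is handed in when it is done.

Besides the shell and the picture viewer there is one more tool, called after ">>>" by a JSON object that holds its "name" and its "arguments", one argument or row to a line. arm_command: Moves the arm, as the interface text tells. Its arguments: {"type":"object","properties":{"targets":{"type":"string"},"gripper":{"type":"number"}},"required":["targets"]}

```bash
mkdir -p pics; cat > h.py <<'E'
import numpy as np, cv2
from workcell import r, vision
from scipy.spatial.transform import Rotation as R
def ray(cam,u,v):
    i=vision.camera_info(cam); d=np.array([(u-i['cx'])/i['fx'],(v-i['cy'])/i['fy'],1.])
    return np.array(i['xyz']), np.array(i['rotation']).reshape(3,3)@d
def plane(cam,u,v,z):
    o,d=ray(cam,u,v); return o+d*(z-o[2])/d[2]
def two(p,q):
    o1,d1=ray('top',*p); o2,d2=ray('side',*q)
    s=np.linalg.lstsq(np.c_[d1,-d2],o2-o1,rcond=None)[0]
    a=o1+d1*s[0]; b=o2+d2*s[1]; return (a+b)/2, np.linalg.norm(a-b)
def proj(cam,P):
    i=vision.camera_info(cam); c=np.array(i['rotation']).reshape(3,3).T@(np.array(P)-np.array(i['xyz']))
    return np.array([i['cx']+i['fx']*c[0]/c[2], i['cy']+i['fy']*c[1]/c[2]])
def shot(cam,name,box=None,k=1):
    im=vision.get_image(cam); cv2.imwrite(f'pics/{name}_raw.png',im)
    c=im if box is None else im[box[1]:box[3],box[0]:box[2]]
    cv2.imwrite(f'pics/{name}.png',cv2.resize(c,None,fx=k,fy=k,interpolation=cv2.INTER_CUBIC)); return im
E
python3 - <<'E'
from h import *
np.set_printoptions(precision=3,suppress=True)
for c in('top','side'):
    shot(c,c+'0',None,1.4); print(vision.camera_info(c))
s=r.read_state(); print(s['eef_pos'],s['orientation'],R.from_quat(s['orientation']).as_matrix(),s['finger_gap'])
E
```

```text
{'fx': 490.60892851809245, 'fy': 490.60892851809245, 'cx': 270.5770666099047, 'cy': 213.87321411206412, 'xyz': array([ 0.311, -0.093,  1.401]), 'rotation': array([ 0.705, -0.704,  0.052, -0.066])}
{'fx': 501.070312402326, 'fy': 501.070312402326, 'cx': 269.4648924764981, 'cy': 211.4887250423398, 'xyz': array([ 0.236, -1.022,  0.697]), 'rotation': array([ 0.855, -0.146,  0.081, -0.491])}
[0.209 0.562 0.219] [ 0.177  0.984 -0.001 -0.   ] [[-0.937  0.348 -0.001]
 [ 0.348  0.937 -0.001]
 [ 0.    -0.002 -1.   ]] 0.08519205508569717
```

```bash
sed -i "s/np.array(i\['rotation'\]).reshape(3,3)/R.from_quat(i['rotation']).as_matrix()/" h.py; cat h.py | head -12; python3 -c "
from h import *
print(proj('top',[.209,.562,.22]),proj('side',[.209,.562,.22]))"
```

```text
import numpy as np, cv2
from workcell import r, vision
from scipy.spatial.transform import Rotation as R
def ray(cam,u,v):
    i=vision.camera_info(cam); d=np.array([(u-i['cx'])/i['fx'],(v-i['cy'])/i['fy'],1.])
    return np.array(i['xyz']), R.from_quat(i['rotation']).as_matrix()@d
def plane(cam,u,v,z):
    o,d=ray(cam,u,v); return o+d*(z-o[2])/d[2]
def two(p,q):
    o1,d1=ray('top',*p); o2,d2=ray('side',*q)
    s=np.linalg.lstsq(np.c_[d1,-d2],o2-o1,rcond=None)[0]
    a=o1+d1*s[0]; b=o2+d2*s[1]; return (a+b)/2, np.linalg.norm(a-b)
[  2.75018174 339.49775189] [ 90.33767447 100.7140256 ]
```

View pics/top0.png

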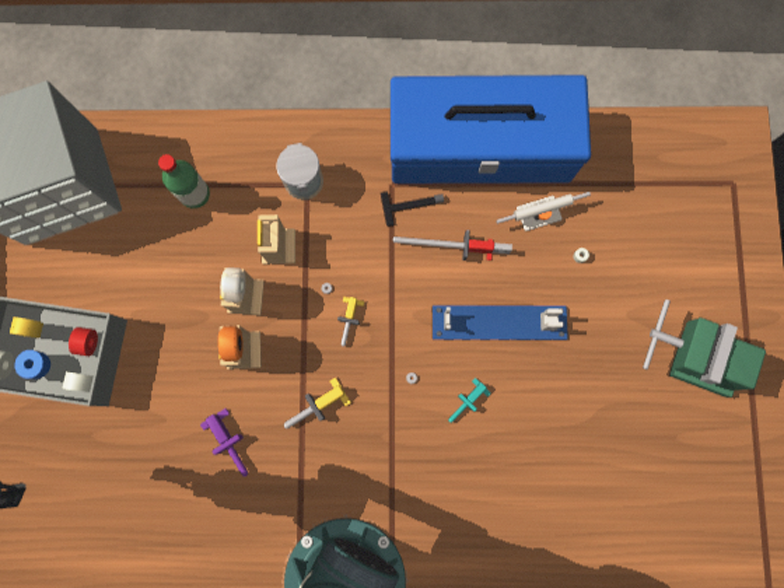

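View pics/side0.png

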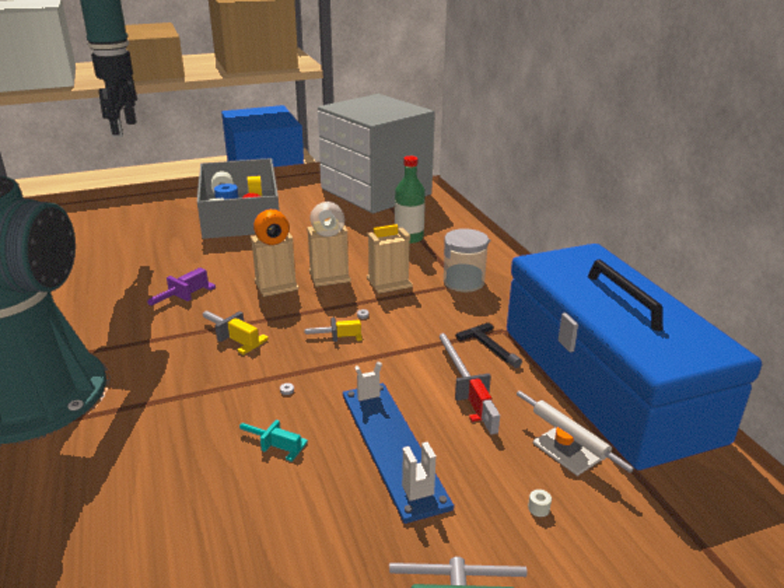

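Candidates, in 784-px top-view pixels:
- **Skewer:** the red-handled one at (480,245). The white rolling-pin thing at (545,208) is a decoy.
- **Pin:** yellow small at (350,318), yellow large at (328,400), purple at (225,440), turquoise at (470,400). I choose the small yellow one.
- **Wheels:** white at (232,288) and orange at (230,345). The third stand, at (272,240), is empty.
- **Rack:** fork at (553,320), saddle at (447,320).

```bash
cat > m.py <<'E'
from h import *
def blobs(im,lo,hi,amin=15):
    m=cv2.inRange(cv2.cvtColor(im,cv2.COLOR_BGR2HSV),np.array(lo),np.array(hi))
    n,l,s,c=cv2.connectedComponentsWithStats(m)
    out=[]
    for i in range(1,n):
        if s[i,4]>=amin:
            pts=np.argwhere(l==i)[:,::-1].astype(np.float32)
            out.append((s[i,4],s[i,:4],c[i],cv2.minAreaRect(pts),pts))
    return sorted(out,key=lambda o:-o[0])
E
python3 - <<'E'
from m import *
np.set_printoptions(precision=1,suppress=True)
cols=dict(red=((0,190,120),(5,255,255)),yel=((22,170,120),(32,255,255)),blue=((105,150,60),(120,255,255)),org=((6,200,170),(14,255,255)))
for c in('top','side'):
    im=cv2.imread(f'pics/{c}0_raw.png')
    for k,(a,b) in cols.items():
        for o in blobs(im,a,b)[:6]: print(c,k,o[0],o[1],o[2],np.r_[o[3][0],o[3][1],o[3][2]])
a=cv2.imread('pics/top0_raw.png')
A=cv2.resize(a[150:250,150:270],None,fx=5,fy=5,interpolation=cv2.INTER_CUBIC)
B=cv2.resize(a[160:250,270:420],None,fx=5,fy=5,interpolation=cv2.INTER_CUBIC)
cv2.imwrite('pics/cA.png',A);cv2.imwrite('pics/cB.png',B)
E
```

```text
top red 108 [335 171  18   8] [343.7 174.7] [343.5 174.5   7.   17.   90. ]
top red 85 [113 111  11  11] [118.5 115.4] [118.5 115.5   9.9   9.9  45. ]
top red 76 [ 50 244  11  10] [ 55.1 248.5] [ 55.1 248.5  10.8   8.    6.3]
top red 72 [ 51 235  12   9] [ 56.8 238.2] [ 56.7 237.6  10.4   8.2  18.4]
top yel 77 [ 14 229  12  11] [ 19.7 233.9] [ 19.8 233.9   8.9  11.1  15.9]
top yel 36 [228 276  19  16] [238.5 284.4] [237.6 285.9   7.   20.5  43. ]
top yel 19 [251 214   7  13] [253.5 218.9] [253.9 220.5   3.8  12.3  18.4]
top blue 9917 [279  54 143  77] [348.7  91.6] [349.9  92.   75.2 142.1  89.5]
top blue 1109 [310 219  95  23] [354.  230.6] [357. 230.  22.  94.  90.]
top blue 85 [ 24 252  12  18] [ 31.  261.3] [ 30.3 261.4   8.9  17.7  13.2]
top blue 30 [ 17 257   6   6] [ 19.9 259.7] [ 19.5 259.5   5.    5.   90. ]
side red 123 [336 271  15  15] [342.6 278. ] [342.6 278.   17.8   7.5  59. ]
side red 54 [289 111   9   8] [292.9 114.6] [293.  114.5   7.    8.   90. ]
side red 42 [335 290   9  11] [339.7 297. ] [340.8 296.    6.2  11.2  49.4]
side red 22 [174 138  11   3] [178.6 139.1] [179. 139.  10.   2.  -0.]
side yel 396 [163 227  28  26] [174.8 239. ] [175.1 236.9  25.4  22.3  59. ]
side yel 198 [240 229  18  14] [249.1 234.4] [248.5 235.5  13.   17.   90. ]
side yel 107 [177 126  10  13] [181.5 131.4] [181.5 132.   12.    9.   90. ]
side yel 88 [267 160  17   9] [275.5 164.4] [275.4 164.6   6.6  16.6  80.5]
side blue 16894 [363 174 181 161] [450.5 254.5] [441.4 254.6 202.4 114.9  35.4]
side blue 2187 [246 275  77  98] [279.7 321.1] [283.4 321.8 108.2  35.8  63.4]
side blue 1996 [159  76  57  43] [187.9  96.2] [188.   97.7  42.5  55.2  84.8]
side blue 142 [153 132  17  10] [161.2 136.2] [161.  136.5   9.   16.   90. ]
side org 88 [182 151  23  12] [190.6 155.7] [192.2 155.2   8.3  22.2  73.3]
```

View pics/cA.png

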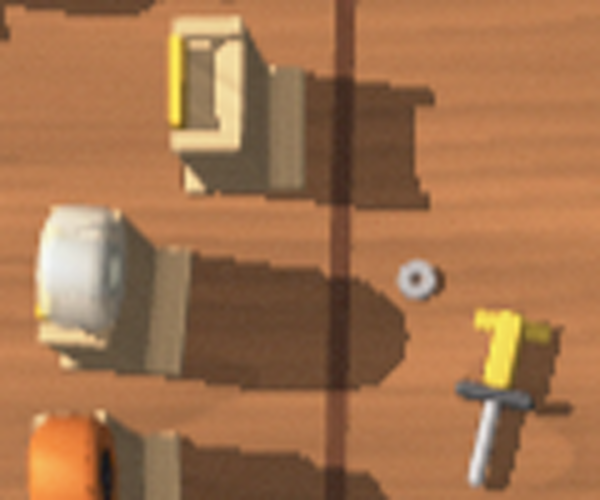

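View pics/cB.png

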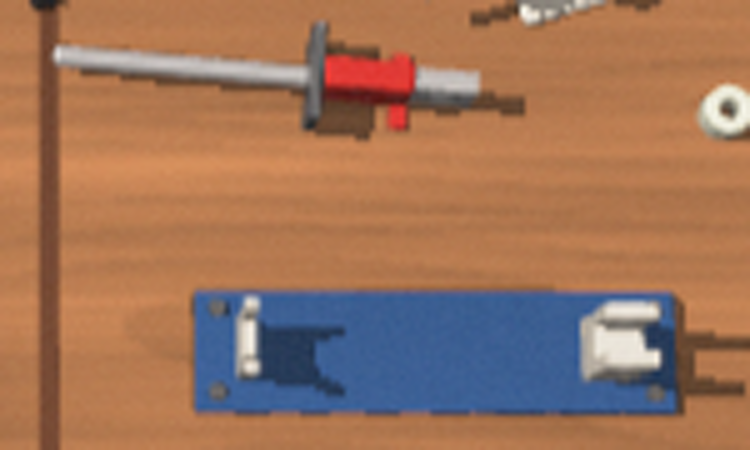

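```bash
python3 - <<'E'
from m import *
np.set_printoptions(precision=4,suppress=True)
a=cv2.imread('pics/side0_raw.png')
cv2.imwrite('pics/cC.png',cv2.resize(a[140:215,170:300],None,fx=6,fy=6,interpolation=cv2.INTER_CUBIC))
P=lambda *u:print(plane('top',*u))
print('tip');P(281.2,170.8,.02);print('rod@collar');P(332,175.4,.02);print('lug end top');P(366,176.5,.037)
print('lug end both');P(366,174.2,.037),P(366,179.5,.037)
print('rack corners z10')
for u in[(308.6,218.6),(405.2,218.6),(405.6,242.2),(308.8,242.4)]:P(*u,.01)
print('cheek tops');P(270+630/5,160+311/5,.077);P(270+632/5,160+358/5,.077)
print('saddle tops');P(270+251/5,160+303/5,.071);P(270+251/5,160+366/5,.071)
print('pin: tip, collar ctr, tab rear');P(150+474/5,150+482/5,.013);P(150+494/5,150+392/5,.013);P(150+512/5,150+315/5,.026)
# blue plate outline from mask
s=a
E
```

```text
tip
[ 0.6709 -0.0963  0.02  ]
rod@collar
[ 0.6571 -0.2428  0.02  ]
lug end top
[ 0.6496 -0.3374  0.037 ]
lug end both
[ 0.6563 -0.3376  0.037 ]
[ 0.6408 -0.3372  0.037 ]
rack corners z10
[ 0.5324 -0.1749  0.01  ]
[ 0.5327 -0.4503  0.01  ]
[ 0.465  -0.4486  0.01  ]
[ 0.4639 -0.1748  0.01  ]
cheek tops
[ 0.5121 -0.4078  0.077 ]
[ 0.4864 -0.4079  0.077 ]
saddle tops
[ 0.5172 -0.2029  0.071 ]
[ 0.4825 -0.2025  0.071 ]
pin: tip, collar ctr, tab rear
[0.4518 0.007  0.013 ]
[ 0.5034 -0.0038  0.013 ]
[ 0.5459 -0.0144  0.026 ]
```

View pics/cC.png

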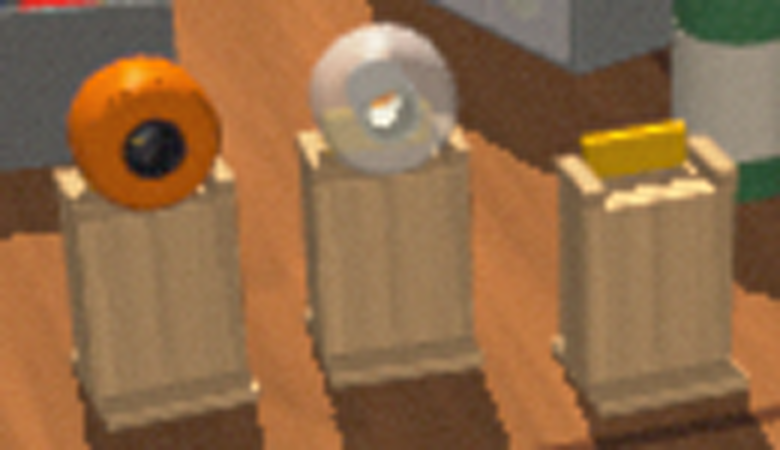

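```bash
python3 - <<'E'
from m import *
np.set_printoptions(precision=4,suppress=True)
S=lambda u,v,z:plane('side',170+u/6,140+v/6,z)
T=lambda u,v,z:plane('top',150+u/5,150+v/5,z)
for n,h,f in(('b',(155,147),((105,425),(255,395))),('a',(384,106),((335,383),(480,360))),('c',(0,0),((597,412),(745,385)))):
    p,q=S(*f[0],0),S(*f[1],0); d=q-p
    print(n,'hole',S(*h,.13),'base edge',p,q,np.linalg.norm(d),'edge yaw deg',np.degrees(np.arctan2(d[1],d[0])))
    # front stand top edge
for n,f in (('b',((75,205),(232,180))),('a',((310,180),(465,155)))):
    p,q=S(*f[0],.097),S(*f[1],.097); d=q-p; print(n,'top edge',p,q,np.degrees(np.arctan2(d[1],d[0])))
print('top a right edge z163',T(118,212,.163),T(122,285,.13),'left',T(37,270,.13),'upper',T(80,206,.16))
im=cv2.imread('pics/top0_raw.png')
A=cv2.imread('pics/top0_raw.png')[225:265,150:190]
print('b right edge', T(113,455,.15),'upper',T(70,412,.16))
E
```

```text
b hole [0.4494 0.1945 0.13  ] base edge [0.4132 0.1832 0.    ] [0.485  0.1871 0.    ] 0.07185143259906052 edge yaw deg 3.1492788304994734
a hole [0.5575 0.2027 0.13  ] base edge [0.5233 0.1856 0.    ] [0.5943 0.1839 0.    ] 0.07109074483088178 edge yaw deg -1.38305127081653
c hole [0.4131 0.3897 0.13  ] base edge [0.6306 0.1182 0.    ] [0.7046 0.1187 0.    ] 0.07394031621417656 edge yaw deg 0.3966780217975561
b top edge [0.4146 0.2164 0.097 ] [0.4877 0.2179 0.097 ] 1.1602687326263896
a top edge [0.5216 0.2057 0.097 ] [0.5968 0.2074 0.097 ] 1.2560088124969784
top a right edge z163 [0.5764 0.1824 0.163 ] [0.5441 0.1862 0.13  ] left [0.5521 0.2317 0.13  ] upper [0.5802 0.203  0.16  ]
b right edge [0.4515 0.1831 0.15  ] upper [0.4725 0.2039 0.16  ]
```

```bash
cat > g.py <<'E'
# usage: g.py x y z yaw_deg(tool x) -> shift in tool units, turn units, n rows at 50mm
from h import *; import sys
s=r.read_state(); M=R.from_quat(s['orientation']).as_matrix(); p=np.array(s['eef_pos'])
np.set_printoptions(precision=4,suppress=True)
yaw=np.degrees(np.arctan2(M[1,0],M[0,0]))
print('t',s['time_s'],'pos',p,'yaw',round(yaw,2),'tilt',M[:,2],'gap',s['finger_gap'],'F',np.array(s['wrist_force']))
if len(sys.argv)>4:
    t=np.array(list(map(float,sys.argv[1:4]))); y=float(sys.argv[4])
    print('units',M.T@(t-p)/.025,'turn',-((y-yaw+180)%360-180)/5,'dist',np.linalg.norm(t-p))
E
python3 g.py .654 -.2735 .2 84.7
```

```text
t 0.1 pos [0.2087 0.5619 0.2191] yaw 159.62 tilt [-0.0007 -0.0015 -1.    ] gap 0.08519205508569717 F [-0.281   0.2156 -0.2458]
units [-28.3339 -25.1169   0.8022] turn 14.983173922421887 dist 0.9468079500634208
```

>>> {"name": "arm_command", "arguments": {
  "targets": "-1.4 -1.25 0 0.75; -2.8 -2.5 0 1.5; -4.2 -3.75 0 2.25; -5.6 -5 0 3; -7 -6.25 0 3.75; -8.4 -7.5 0 4.5; -9.8 -8.75 0 5.25; -11.2 -10 0 6; -12.6 -11.25 0 6.75; -14 -12.5 0 7.5",
  "gripper": 0
}}

```text
time_s: 1.1
eef_pos: [0.4285, 0.1457, 0.2198]
orientation: [0.485, 0.874, -0.0, -0.0]
wrist_force: [0.9, 0.1, -0.5]
finger_gap: 0.0855
```

```bash
python3 g.py .654 -.2735 .2 84.7
```

```text
t 1.1 pos [0.4285 0.1457 0.2198] yaw 121.96 tilt [-0.0002 -0.     -1.    ] gap 0.08546287644463585 F [ 0.9242  0.0937 -0.4751]
units [-19.0021  -1.2231   0.7902] turn 7.452208139247228 dist 0.4764450413362844
```

>>> {"name": "arm_command", "arguments": {
  "targets": "-1.9 -0.1 0 0.75; -3.8 -0.25 0 1.5; -5.7 -0.4 0 2.25; -7.6 -0.5 0 3; -9.5 -0.6 0.2 3.75; -11.4 -0.75 0.3 4.5; -13.3 -0.85 0.5 5.25; -15.2 -1 0.6 6; -17.1 -1.1 0.8 6.75; -19 -1.2 0.8 7.45"
}}

```text
time_s: 2.1
eef_pos: [0.6552, -0.2722, 0.1984]
orientation: [0.739, 0.674, -0.0, -0.001]
wrist_force: [0.0, 0.7, 0.6]
finger_gap: 0.0857
```

```bash
python3 g.py .654 -.2735 .022 84.7; python3 - <<'E'
from m import *
np.set_printoptions(precision=4,suppress=True)
t=shot('top','top1',(270,140,410,230),5)
s=shot('side','side1',(270,220,400,330),5)
E
```

```text
t 2.1 pos [ 0.6552 -0.2722  0.1984] yaw 84.7 tilt [-0.0021  0.0012 -1.    ] gap 0.08571230466781901 F [0.0136 0.6865 0.57  ]
units [-0.0626 -0.0263  7.0572] turn -0.00089844161768724 dist 0.17643877690738047
```

View pics/side1.png

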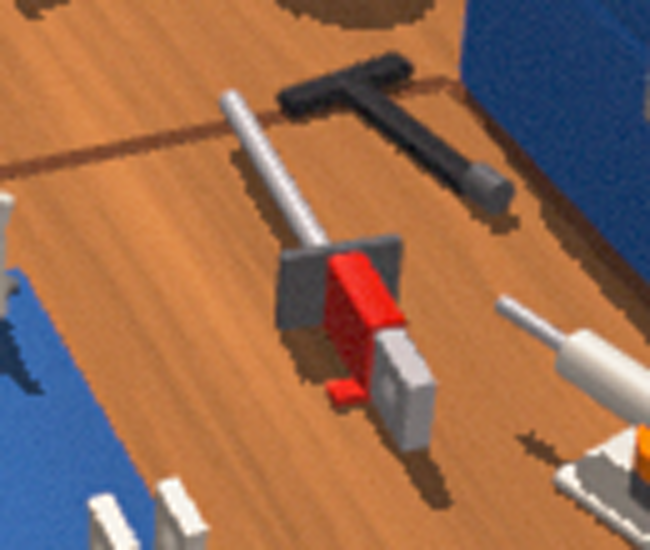

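```bash
python3 - <<'E'
from h import *
np.set_printoptions(precision=4,suppress=True)
u=np.array([.0925,.9957,0]);g=np.array([.6544,-.2735,.02]);y=np.array([-.9957,.0925,0]);z=np.array([0,0,1])
for n,P in dict(tip=g+.176*u,lugtopL=g-.066*u+.006*y+.017*z,lugtopR=g-.066*u-.006*y+.017*z,lugbotR=g-.066*u-.006*y-.017*z,colTL=g+.022*u+.028*y+.02*z,colTR=g+.022*u-.028*y+.02*z).items(): print(n,(proj('side',P)-[270,220])*5)
E
```

```text
tip [221.8213 103.6024]
lugtopL [399.7937 395.0525]
lugtopR [427.7595 390.2408]
lugbotR [420.914  454.6931]
colTL [275.0522 267.2595]
colTR [397.648  247.7503]
```

>>> {"name": "arm_command", "arguments": {
  "targets": "0 0 1; 0 0 2; 0 0 3; 0 0 4; 0 0 5; 0 0 5.8; 0 0 6.4; 0 0 6.8; 0 0 7; 0 0 7.05 0"
}}

```text
$.targets[0]: bad value
```

>>> {"name": "arm_command", "arguments": {
  "targets": "0 0 1 0; 0 0 2 0; 0 0 3 0; 0 0 4 0; 0 0 5 0; 0 0 5.8 0; 0 0 6.4 0; 0 0 6.8 0; 0 0 7 0; 0 0 7.05 0"
}}

```text
time_s: 3.2
eef_pos: [0.6554, -0.2706, 0.0236]
orientation: [0.738, 0.675, -0.0, -0.0]
wrist_force: [-0.7, -0.1, 0.1]
finger_gap: 0.0855
```

>>> {"name": "arm_command", "arguments": {
  "targets": "0 0 0 0; 0 0 0 0; 0 0 0 0; 0 0 0 0; 0 0 0 0; 0 0 0 0; 0 0 0 0; 0 0 0 0; 0 0 0 0; 0 0 0 0",
  "gripper": 255
}}

```text
time_s: 4.2
eef_pos: [0.656, -0.271, 0.0243]
orientation: [0.738, 0.675, 0.0, 0.001]
wrist_force: [1.9, -0.1, 5.2]
finger_gap: 0.0158
```

>>> {"name": "arm_command", "arguments": {
  "targets": "0 0 -0.3 0; 0 0 -0.8 0; 0 0 -1.6 0; 0 0 -2.4 0; 0 0 -3.2 0; 0 0 -4 0; 0 0 -4.8 0; 0 0 -5.6 0; 0 0 -6.2 0; 0 0 -6.4 0"
}}

```text
time_s: 5.2
eef_pos: [0.6561, -0.2712, 0.1861]
orientation: [0.738, 0.675, 0.0, 0.001]
wrist_force: [-0.2, 0.5, -2.2]
finger_gap: 0.0157
```

```bash
python3 g.py .558 -.05 .18 90; python3 - <<'E'
from m import *
shot('top','top2',(270,120,410,220),5)
s=shot('side','side2',(250,130,390,260),4)
E
```

```text
t 5.2 pos [ 0.6561 -0.2712  0.1861] yaw 84.86 tilt [ 0.0025 -0.0015 -1.    ] gap 0.015707075025187017 F [-0.2295  0.4822 -2.2497]
units [ 8.4597 -4.7003  0.2194] turn -1.0272178062113313 dist 0.24200621635339906
```

View pics/side2.png

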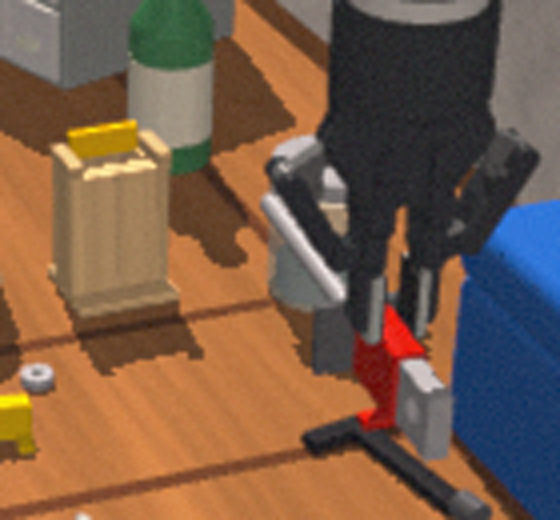

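```bash
python3 - <<'E'
from m import *
np.set_printoptions(precision=4,suppress=True)
a=np.radians(84.86);u=np.array([np.cos(a),np.sin(a),0]);g=np.array([.6561,-.2712,.1818])
for k in(.174,.178): print(proj('side',g+k*u),proj('top',g+k*u))
for n in('top1','top2'):
    im=cv2.imread(f'pics/{n}_raw.png')[120:220,270:410]; cv2.imwrite(f'pics/c{n}.png',im)
t1=cv2.imread('pics/top1_raw.png');t2=cv2.imread('pics/top2_raw.png')
cv2.imwrite('pics/cD.png',np.vstack([cv2.resize(t[150:200,265:385],None,fx=6,fy=6,interpolation=cv2.INTER_CUBIC) for t in(t1,t2)]))
E
```

```text
[317.6216 181.1209] [281.9762 154.587 ]
[317.0519 180.3502] [280.4265 154.4549]
```

View pics/cD.png

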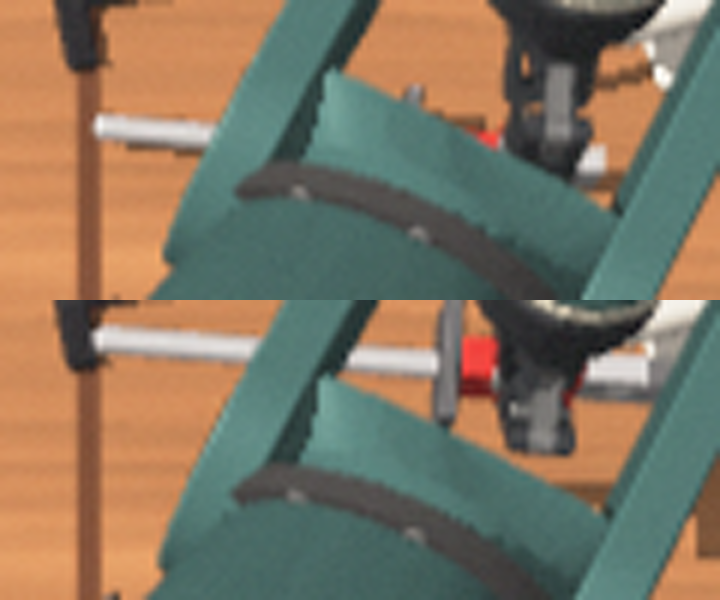

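>>> {"name": "arm_command", "arguments": {
  "targets": "0.4 -0.2 0 -0.1; 1.2 -0.7 0 -0.2; 2.2 -1.2 0 -0.3; 3.2 -1.8 0 -0.4; 4.2 -2.3 0 -0.5; 5.2 -2.9 0 -0.6; 6.2 -3.5 0 -0.7; 7.2 -4 0 -0.8; 8 -4.5 0.1 -0.95; 8.4 -4.7 0.2 -1.03"
}}

```text
time_s: 6.3
eef_pos: [0.5543, -0.0485, 0.1774]
orientation: [0.706, 0.708, -0.001, -0.002]
wrist_force: [-0.5, -0.8, -2.4]
finger_gap: 0.0148
```

```bash
python3 g.py .558 -.02 .1353 90
```

```text
t 6.3 pos [ 0.5543 -0.0485  0.1774] yaw 90.13 tilt [-0.0037  0.0013 -1.    ] gap 0.01475899370814631 F [-0.5111 -0.7997 -2.4157]
units [1.1386 0.157  1.6846] turn 0.02675303339677839 dist 0.050983463767154756
```

>>> {"name": "arm_command", "arguments": {
  "targets": "0.1 0 0.2 0; 0.2 0.1 0.4 0; 0.4 0.1 0.7 0; 0.6 0.1 1 0; 0.8 0.15 1.3 0; 1 0.15 1.5 0; 1.1 0.15 1.6 0; 1.1 0.15 1.68 0; 1.1 0.15 1.68 0; 1.1 0.15 1.68 0"
}}

```text
time_s: 7.3
eef_pos: [0.5611, -0.0237, 0.1369]
orientation: [0.707, 0.707, 0.0, 0.0]
wrist_force: [0.1, -0.5, -1.9]
finger_gap: 0.0149
```

```bash
python3 g.py .558 -.02 .1353 90; python3 - <<'E'
from m import *
t=shot('top','top3'); s=shot('side','side3')
cv2.imwrite('pics/cE.png',np.vstack([cv2.resize(t[180:250,150:290],None,fx=5,fy=4,interpolation=cv2.INTER_CUBIC),cv2.resize(s[140:210,180:320],None,fx=5,fy=4,interpolation=cv2.INTER_CUBIC)]))
E
```

```text
t 7.3 pos [ 0.5611 -0.0237  0.1369] yaw 90.01 tilt [ 0.0005 -0.0003 -1.    ] gap 0.014922628610234837 F [ 0.1484 -0.4699 -1.9181]
units [ 0.1487 -0.1222  0.0641] turn 0.0024581239394876773 dist 0.005072559779880222
```

View pics/cE.png

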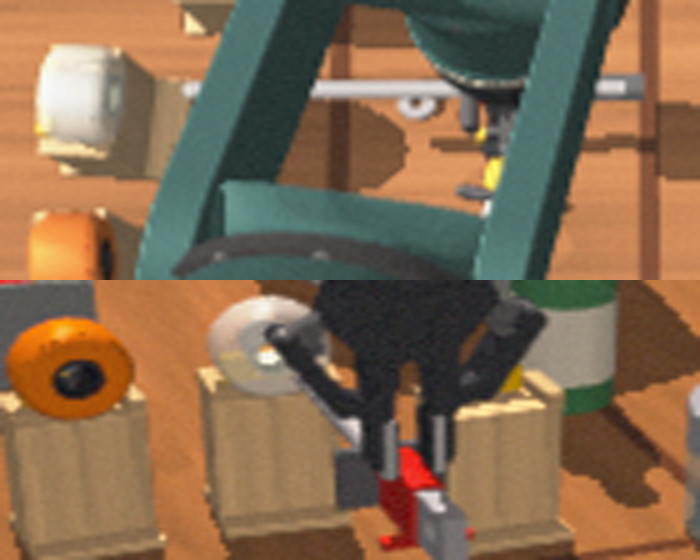

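>>> {"name": "arm_command", "arguments": {
  "targets": "0 -0.12 0.05 0; 0 -0.12 0.05 0; 0.3 -0.12 0.05 0; 0.7 -0.12 0.05 0; 1.2 -0.12 0.05 0; 1.7 -0.12 0.05 0; 2.2 -0.12 0.05 0; 2.7 -0.12 0.05 0; 3.2 -0.12 0.05 0; 3.5 -0.12 0.05 0"
}}

```text
time_s: 8.4
eef_pos: [0.5577, 0.0654, 0.1354]
orientation: [0.707, 0.708, -0.0, -0.0]
wrist_force: [-0.4, -1.0, -1.8]
finger_gap: 0.0153
```

```bash
python3 g.py .558 .15 .1353 90; python3 - <<'E'
from m import *
t=shot('top','top4'); s=shot('side','side4')
cv2.imwrite('pics/cF.png',np.vstack([cv2.resize(t[180:250,140:280],None,fx=5,fy=4,interpolation=cv2.INTER_CUBIC),cv2.resize(s[140:210,180:320],None,fx=5,fy=4,interpolation=cv2.INTER_CUBIC)]))
E
```

```text
t 8.4 pos [0.5577 0.0654 0.1354] yaw 90.06 tilt [-0.0001  0.0001 -1.    ] gap 0.015336183200409905 F [-0.3605 -0.9582 -1.7709]
units [3.3825 0.0159 0.0029] turn 0.012971014536242364 dist 0.08456304436383806
```

View pics/cF.png

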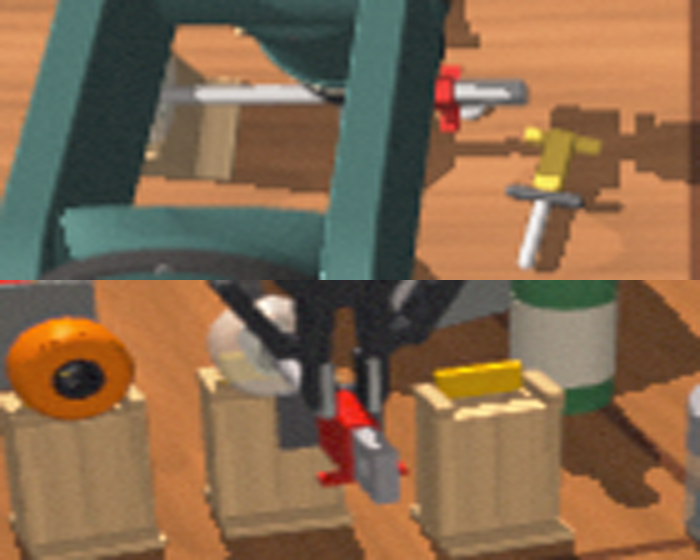

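>>> {"name": "arm_command", "arguments": {
  "targets": "0.2 0 0 0; 0.6 0 0 0; 1 0 0 0; 1.4 0 0 0; 1.8 0 0 0; 2.2 0 0 0; 2.6 0 0 0; 2.9 0 0 0; 3.2 0 0 0; 3.3 0 0 0"
}}

```text
time_s: 9.5
eef_pos: [0.5578, 0.1473, 0.1354]
orientation: [0.707, 0.707, 0.0, -0.0]
wrist_force: [0.2, 0.6, -1.2]
finger_gap: 0.0153
```

>>> {"name": "arm_command", "arguments": {
  "targets": "0 0 -0.2 0; 0 0 -0.4 0; 0 0 -0.7 0; 0 0 -1 0; 0 0 -1.3 0; 0 0 -1.6 0; 0 0 -1.9 0; 0 0 -2.1 0; 0 0 -2.2 0; 0 0 -2.2 0"
}}

```text
time_s: 10.5
eef_pos: [0.558, 0.1465, 0.1908]
orientation: [0.707, 0.707, 0.0, 0.0]
wrist_force: [0.5, 0.4, -2.7]
finger_gap: 0.0156
```

```bash
python3 g.py .449 -.02 .19 90; python3 - <<'E'
from m import *
t=shot('top','top5'); s=shot('side','side5')
cv2.imwrite('pics/cG.png',np.vstack([cv2.resize(t[160:250,120:280],None,fx=4,fy=3,interpolation=cv2.INTER_CUBIC),cv2.resize(s[110:210,160:320],None,fx=4,fy=3,interpolation=cv2.INTER_CUBIC)]))
E
```

```text
t 10.5 pos [0.558  0.1465 0.1908] yaw 90.02 tilt [ 0.0005 -0.     -1.    ] gap 0.015554395200769499 F [ 0.5494  0.3822 -2.7469]
units [-6.6575 -4.3617  0.0281] turn 0.00367705752044003 dist 0.19897818190924652
```

View pics/cG.png

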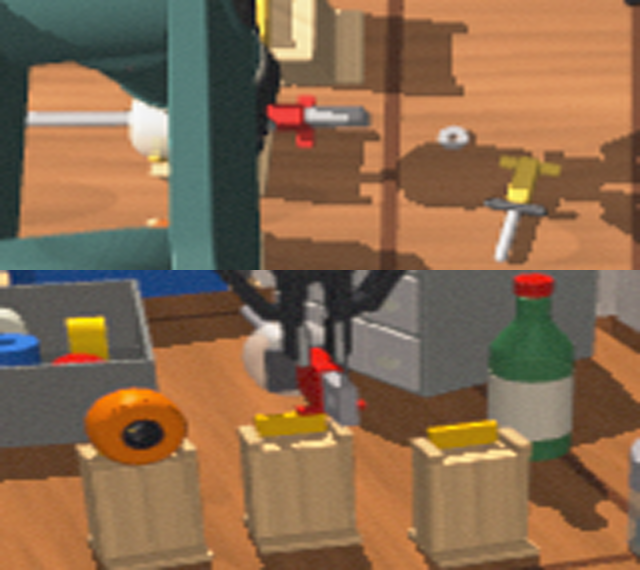

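>>> {"name": "arm_command", "arguments": {
  "targets": "-0.1 0 0 0; -0.3 0 0 0; -0.7 0 0 0; -1.1 0 0 0; -1.6 0 0 0; -2.1 0 0 0; -2.6 0 0 0; -3.1 0 0 0; -3.6 0 0 0; -4.1 0 0 0"
}}

```text
time_s: 11.6
eef_pos: [0.5578, 0.0428, 0.1904]
orientation: [0.707, 0.707, -0.0, 0.0]
wrist_force: [0.2, -0.8, -2.3]
finger_gap: 0.0156
```

>>> {"name": "arm_command", "arguments": {
  "targets": "-0.5 -0.1 0 0; -0.9 -0.3 0 0; -1.3 -0.7 0 0; -1.7 -1.2 0 0; -2 -1.7 0 0; -2.3 -2.3 0 0; -2.5 -2.9 0 0; -2.6 -3.5 0 0; -2.65 -4.1 0 0; -2.65 -4.35 0 0"
}}

```text
time_s: 12.6
eef_pos: [0.4467, -0.0221, 0.1903]
orientation: [0.707, 0.707, -0.0, -0.001]
wrist_force: [-0.6, 0.8, -2.9]
finger_gap: 0.0155
```

```bash
python3 g.py .449 -.02 .1353 90; python3 - <<'E'
from m import *
t=shot('top','top6'); s=shot('side','side6')
cv2.imwrite('pics/cH.png',np.vstack([cv2.resize(t[180:270,140:300],None,fx=4,fy=3,interpolation=cv2.INTER_CUBIC),cv2.resize(s[110:210,160:320],None,fx=4,fy=3,interpolation=cv2.INTER_CUBIC)]))
E
```

```text
t 12.6 pos [ 0.4467 -0.0221  0.1903] yaw 90.01 tilt [-0.0014  0.0002 -1.    ] gap 0.015476153124196233 F [-0.5622  0.8269 -2.879 ]
units [0.083  0.0932 2.1991] turn 0.0012674788635195 dist 0.05506669001539215
```

View pics/cH.png

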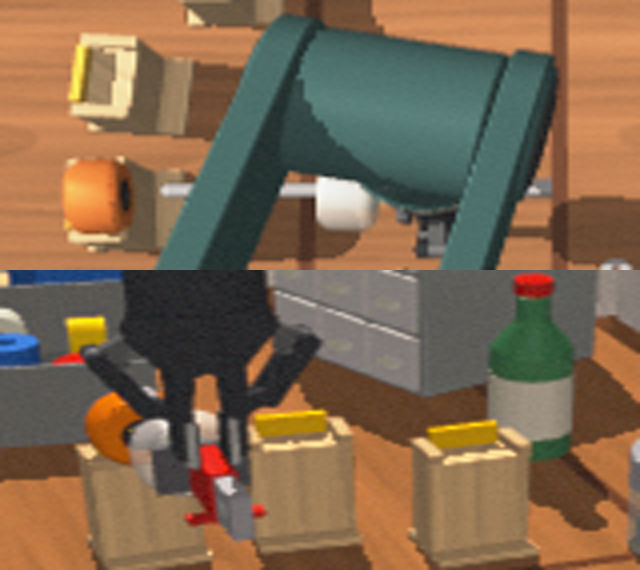

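>>> {"name": "arm_command", "arguments": {
  "targets": "0 0.1 0.2 0; 0 0.1 0.5 0; 0 0.1 0.8 0; 0 0.1 1.1 0; 0 0.1 1.4 0; 0 0.1 1.7 0; 0 0.1 2 0; 0 0.1 2.15 0; 0 0.1 2.2 0; 0 0.1 2.2 0"
}}

```text
time_s: 13.7
eef_pos: [0.4516, -0.0224, 0.1353]
orientation: [0.707, 0.707, -0.0, -0.0]
wrist_force: [-0.5, 0.7, -2.0]
finger_gap: 0.015
```

```bash
python3 g.py .449 .112 .1353 90; python3 - <<'E'
from m import *
np.set_printoptions(precision=4,suppress=True)
im=vision.get_image('top'); cv2.imwrite('pics/top7_raw.png',im)
g=cv2.cvtColor(im,cv2.COLOR_BGR2HSV)
# rod: low saturation bright pixels by column left of arm
for c in range(174,200,2):
    col=im[235:255,c].astype(int); print(c,[ (235+i) for i in range(20) if g[235+i,c,1]<60 and g[235+i,c,2]>110])
print(plane('top',170.75,244,.13), plane('top',180,244,.131))
E
```

```text
t 13.7 pos [ 0.4516 -0.0224  0.1353] yaw 90.01 tilt [-0.0002 -0.0001 -1.    ] gap 0.015013397335827293 F [-0.5029  0.6639 -1.9857]
units [ 5.3741 -0.1021  0.0011] turn 0.002036407472633073 dist 0.13437766073731416
174 []
176 []
178 []
180 []
182 []
184 []
186 [242, 243, 244, 245, 246]
188 [242, 243, 244, 245, 246]
190 [241, 242, 243, 244, 245, 246, 249]
192 [242, 243, 244]
194 [238]
196 []
198 []
[0.4459 0.1921 0.13  ] [0.4458 0.1677 0.131 ]
```

>>> {"name": "arm_command", "arguments": {
  "targets": "0 -0.05 0 0; 0.2 -0.05 0 0; 0.5 -0.05 0 0; 0.8 -0.05 0 0; 1.1 -0.05 0 0; 1.4 -0.05 0 0; 1.7 -0.05 0 0; 2 -0.05 0 0; 2.3 -0.05 0 0; 2.5 -0.05 0 0"
}}

```text
time_s: 14.75
eef_pos: [0.4503, 0.0409, 0.1354]
orientation: [0.707, 0.707, -0.0, -0.0]
wrist_force: [-0.4, 0.4, -2.2]
finger_gap: 0.0157
```

>>> {"name": "arm_command", "arguments": {
  "targets": "0.2 0 0 0; 0.5 0 0 0; 0.8 0 0 0; 1.1 0 0 0; 1.4 0 0 0; 1.7 0 0 0; 2 0 0 0; 2.3 0 0 0; 2.6 0 0 0; 2.75 0 0 0"
}}

```text
time_s: 15.75
eef_pos: [0.4503, 0.1097, 0.1354]
orientation: [0.707, 0.707, 0.0, 0.0]
wrist_force: [0.3, -0.0, -2.8]
finger_gap: 0.0152
```

>>> {"name": "arm_command", "arguments": {
  "targets": "0 0 -0.2 0; 0 0 -0.4 0; 0 0 -0.7 0; 0 0 -1 0; 0 0 -1.3 0; 0 0 -1.6 0; 0 0 -1.9 0; 0 0 -2.1 0; 0 0 -2.2 0; 0 0 -2.2 0"
}}

```text
time_s: 16.75
eef_pos: [0.4505, 0.1089, 0.1907]
orientation: [0.707, 0.707, 0.0, 0.0]
wrist_force: [-0.3, -0.3, -2.5]
finger_gap: 0.0151
```

```bash
python3 g.py .499 -.15 .22 90; python3 - <<'E'
from m import *
t=shot('top','top8'); s=shot('side','side8')
cv2.imwrite('pics/cI.png',np.vstack([cv2.resize(t[200:290,110:270],None,fx=4,fy=3,interpolation=cv2.INTER_CUBIC),cv2.resize(s[110:210,160:320],None,fx=4,fy=3,interpolation=cv2.INTER_CUBIC)]))
E
```

```text
t 16.75 pos [0.4505 0.1089 0.1907] yaw 90.02 tilt [ 0.0006 -0.     -1.    ] gap 0.015125738747939273 F [-0.3029 -0.3163 -2.5159]
units [-10.3578   1.9373  -1.1687] turn 0.0030464265403452374 dist 0.2650509222749842
```

View pics/cI.png

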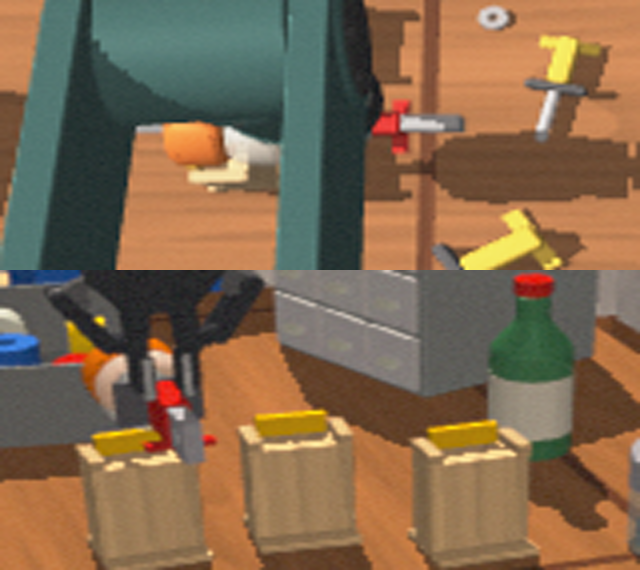

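>>> {"name": "arm_command", "arguments": {
  "targets": "-0.1 0 0 0; -0.3 0 0 0; -0.6 0 0 0; -1 0 0 0; -1.5 0 0 0; -2 0 -0.1 0; -2.6 0.1 -0.2 0; -3.2 0.2 -0.3 0; -3.8 0.3 -0.4 0; -4.4 0.4 -0.4 0"
}}

```text
time_s: 17.85
eef_pos: [0.4607, -0.0027, 0.201]
orientation: [0.707, 0.707, 0.0, 0.0]
wrist_force: [0.9, 0.2, -3.1]
finger_gap: 0.0151
```

>>> {"name": "arm_command", "arguments": {
  "targets": "-0.6 0.1 0 0; -1.2 0.2 0 0; -1.8 0.3 0 0; -2.4 0.4 0 0; -3 0.5 0 0; -3.6 0.6 0 0; -4.2 0.8 0 0; -4.8 0.9 0 0; -5.4 1 0 0; -6 1.1 0 0"
}}

```text
time_s: 18.85
eef_pos: [0.488, -0.1523, 0.2003]
orientation: [0.707, 0.707, -0.0, -0.0]
wrist_force: [0.5, -0.1, -2.2]
finger_gap: 0.0152
```

>>> {"name": "arm_command", "arguments": {
  "targets": "-0.6 0.1 0 0; -1.2 0.2 0 0; -1.8 0.3 0 0; -2.4 0.4 0 0; -3 0.4 0 0; -3.6 0.4 0 0; -4.1 0.4 0 0; -4.5 0.4 0 0; -4.7 0.4 0 0; -4.8 0.4 0 0"
}}

```text
time_s: 19.85
eef_pos: [0.4978, -0.2714, 0.2004]
orientation: [0.707, 0.707, 0.0, -0.0]
wrist_force: [-0.9, 1.1, -3.2]
finger_gap: 0.0151
```

```bash
python3 g.py .5 -.2605 .15 90
```

```text
t 19.85 pos [ 0.4978 -0.2714  0.2004] yaw 89.99 tilt [-0.0001  0.0002 -1.    ] gap 0.015101795341277889 F [-0.8673  1.0506 -3.2263]
units [0.4374 0.0878 2.0155] turn -0.002213179093382678 dist 0.0516064380154899
```

>>> {"name": "arm_command", "arguments": {
  "targets": "-0.1 0.1 0.3 0; -0.4 0.1 0.7 0; -0.8 0.1 1.1 0; -1.2 0.1 1.5 0; -1.7 0.1 1.9 0; -2.2 0.1 2.3 0; -2.7 0.1 2.6 0; -3.1 0.1 2.8 0; -3.4 0.1 2.9 0; -3.55 0.1 3 0"
}}

```text
time_s: 20.85
eef_pos: [0.5006, -0.361, 0.1254]
orientation: [0.707, 0.707, -0.0, 0.0]
wrist_force: [0.6, 0.0, -2.3]
finger_gap: 0.0156
```

```bash
python3 g.py .5 -.3605 .0643 90; python3 - <<'E'
from m import *
t=shot('top','top9'); s=shot('side','side9')
cv2.imwrite('pics/cJ.png',np.vstack([cv2.resize(t[195:255,290:420],None,fx=6,fy=5,interpolation=cv2.INTER_CUBIC),cv2.resize(s[275:375,235:365],None,fx=6,fy=3,interpolation=cv2.INTER_CUBIC)]))
E
```

```text
t 20.85 pos [ 0.5006 -0.361   0.1254] yaw 89.98 tilt [ 0.0004 -0.0005 -1.    ] gap 0.015556014877356979 F [ 0.6209  0.0307 -2.3435]
units [ 0.0201 -0.0248  2.4447] turn -0.004532308786508565 dist 0.061122977013415326
```

View pics/cJ.png

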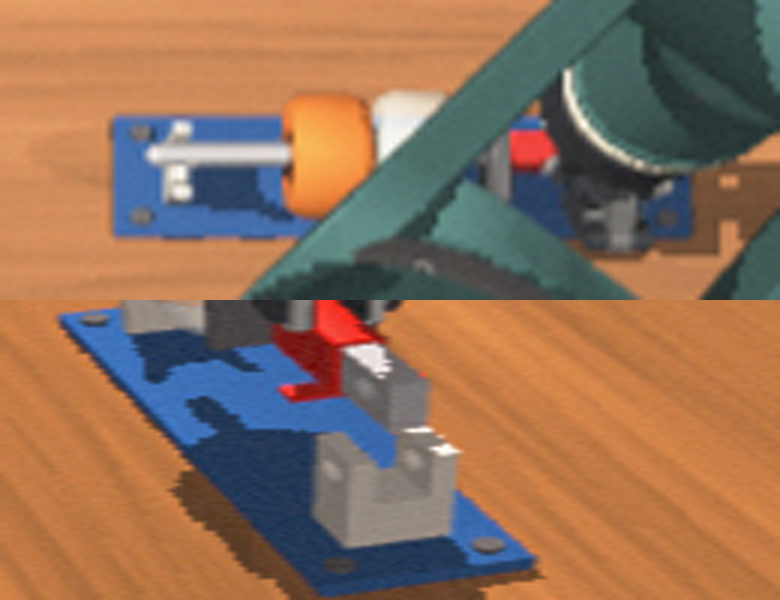

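```bash
python3 - <<'E'
from m import *
np.set_printoptions(precision=4,suppress=True)
C=lambda x,y:(235+x/6,275+(y-300)/3)
print('fork front bottom L,R z10',plane('side',*C(347,545),.01),plane('side',*C(452,533),.01),'R top z77',plane('side',*C(458,452),.077))
print('plate right-near corner',plane('side',*C(537,560),.01),'near-left',plane('side',*C(320,592),.01),'far-left',plane('side',*C(62,317),.01))
inv=lambda p:((p[0]-235)*6,(p[1]-275)*3+300)
g=np.array([.5006,-.361,.1211])
for dx in(-.006,.006):
  for dz in(-.017,.017): print('lug end pred',dx,dz,inv(proj('side',g+[dx,-.066,dz])))
f=np.array([.5006,-.409,.06])
for dx in(-.017,.017): print('fork pred',dx,inv(proj('side',f+[dx,-.014,-.05])),inv(proj('side',f+[dx,-.014,.017])))
print('notch inner',[inv(proj('side',f+[d,-.014,.017])) for d in(-.009,.009)])
T=lambda x,y,z:plane('top',290+x/6,195+y/5,z)
print('saddle',T(180,128,.071),T(180,190,.071),'rod at left',T(200,154,.121),'tip',T(148,155,.121))
# big zoom of side lug/fork
s=cv2.imread('pics/side9_raw.png'); cv2.imwrite('pics/cK.png',cv2.resize(s[285:360,280:320],None,fx=10,fy=8,interpolation=cv2.INTER_CUBIC))
E
```

```text
fork front bottom L,R z10 [ 0.4879 -0.4193  0.01  ] [ 0.5217 -0.421   0.01  ] R top z77 [ 0.5207 -0.4216  0.077 ]
plate right-near corner [ 0.5371 -0.4493  0.01  ] near-left [ 0.4671 -0.4505  0.01  ] far-left [ 0.4708 -0.1788  0.01  ]
lug end pred -0.006 -0.017 (np.float64(385.03362519758093), np.float64(433.4698573941284))
lug end pred -0.006 0.017 (np.float64(388.13641574059056), np.float64(387.62687109936184))
lug end pred 0.006 -0.017 (np.float64(423.88583464775047), np.float64(428.631574233772))
lug end pred 0.006 0.017 (np.float64(427.7671328026854), np.float64(382.8740501830114))
fork pred -0.017 (np.float64(338.172004542287), np.float64(551.1451681084429)) (np.float64(342.2482877947672), np.float64(468.59507043735755))
fork pred 0.017 (np.float64(442.25831165040995), np.float64(537.0104700271459)) (np.float64(450.2894134541748), np.float64(454.8161933420463))
notch inner [(np.float64(367.88319189993535), np.float64(465.32575802637166)), (np.float64(425.0802011496369), np.float64(458.0312157318429))]
saddle [ 0.5172 -0.2024  0.071 ] [ 0.483 -0.202  0.071] rod at left [ 0.4956 -0.2069  0.121 ] tip [ 0.4951 -0.1841  0.121 ]
```

View pics/cK.png

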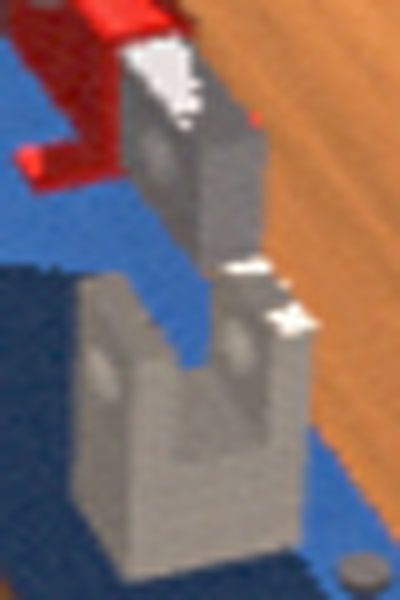

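>>> {"name": "arm_command", "arguments": {
  "targets": "0 0.05 0.1 0; 0 0.05 0.3 0; 0 0.05 0.5 0; 0 0.05 0.7 0; 0 0.05 0.9 0; 0 0.05 1.1 0; 0 0.05 1.3 0; 0 0.05 1.5 0; 0 0.05 1.6 0; 0 0.05 1.6 0"
}}

```text
time_s: 21.95
eef_pos: [0.5014, -0.3596, 0.0849]
orientation: [0.707, 0.707, -0.0, -0.0]
wrist_force: [0.9, 0.1, -2.6]
finger_gap: 0.0151
```

>>> {"name": "arm_command", "arguments": {
  "targets": "-0.05 0 0.1 0; -0.05 0 0.2 0; -0.05 0 0.3 0; -0.05 0 0.4 0; -0.05 0 0.5 0; -0.05 0 0.6 0; -0.05 0 0.7 0; -0.05 0 0.75 0; -0.05 0 0.8 0; -0.05 0 0.8 0"
}}

```text
time_s: 22.95
eef_pos: [0.5016, -0.361, 0.0653]
orientation: [0.707, 0.707, -0.0, -0.0]
wrist_force: [0.4, -0.4, -2.3]
finger_gap: 0.0155
```

```bash
python3 g.py; python3 - <<'E'
from m import *
t=shot('top','top10'); s=shot('side','side10')
cv2.imwrite('pics/cL.png',np.vstack([cv2.resize(t[195:255,290:420],None,fx=6,fy=4,interpolation=cv2.INTER_CUBIC),cv2.resize(s[275:365,235:365],None,fx=6,fy=4,interpolation=cv2.INTER_CUBIC)]))
E
```

```text
t 22.95 pos [ 0.5016 -0.361   0.0653] yaw 90.01 tilt [-0.0002  0.0001 -1.    ] gap 0.015476906289497872 F [ 0.4345 -0.3927 -2.3319]
```

>>> {"name": "arm_command", "arguments": {
  "targets": "0 0 0.02 0; 0 0 0.04 0; 0 0 0.06 0; 0 0 0.06 0; 0 0 0.06 0; 0 0 0.06 0; 0 0 0.06 0; 0 0 0.06 0; 0 0 0.06 0; 0 0 0.06 0"
}}

```text
time_s: 24.05
eef_pos: [0.5018, -0.3612, 0.0642]
orientation: [0.707, 0.707, -0.0, 0.0]
wrist_force: [-0.2, 0.5, 5.8]
finger_gap: 0.0153
```

>>> {"name": "arm_command", "arguments": {
  "targets": "0 0 0 0; 0 0 0 0; 0 0 0 0; 0 0 0 0; 0 0 0 0; 0 0 0 0; 0 0 0 0; 0 0 0 0; 0 0 0 0; 0 0 0 0",
  "gripper": 0
}}

```text
time_s: 25.05
eef_pos: [0.5017, -0.3611, 0.0639]
orientation: [0.707, 0.707, -0.0, 0.0]
wrist_force: [-0.5, -0.1, 0.9]
finger_gap: 0.0853
```

>>> {"name": "arm_command", "arguments": {
  "targets": "0 0 -0.2 0; 0 0 -0.6 0; 0 0 -1.2 0; 0 0 -2 0; 0 0 -2.8 0; 0 0 -3.6 0; 0 0 -4.4 0; 0 0 -5.2 0; 0 0 -5.8 0; 0 0 -6 0"
}}

```text
time_s: 26.05
eef_pos: [0.5026, -0.3619, 0.2169]
orientation: [0.707, 0.707, 0.0, 0.002]
wrist_force: [-0.0, -0.5, 1.5]
finger_gap: 0.0856
```

```bash
python3 g.py .525 -.009 .2 -90; python3 g.py .525 -.009 .2 167.5; python3 - <<'E'
from m import *
t=shot('top','top11'); s=shot('side','side11')
cv2.imwrite('pics/cM.png',np.vstack([cv2.resize(t[195:255,300:400],None,fx=6,fy=4,interpolation=cv2.INTER_CUBIC),cv2.resize(s[255:355,240:340],None,fx=6,fy=3.5,interpolation=cv2.INTER_CUBIC)]))
# pin located again
cols=((22,120,90),(34,255,255))
np.set_printoptions(precision=1,suppress=True)
for n in(0,11):
  for c in('top','side'):
    for o in blobs(cv2.imread(f'pics/{c}{n}_raw.png'),*cols): print(n,c,o[0],o[1],o[2])
E
```

```text
t 26.05 pos [ 0.5026 -0.3619  0.2169] yaw 90.01 tilt [ 0.0031 -0.003  -1.    ] gap 0.08560254535251156 F [-0.0292 -0.5392  1.5196]
units [14.1174  0.8968  0.6353] turn -35.997008175521444 dist 0.35400378144367467
t 26.05 pos [ 0.5026 -0.3619  0.2169] yaw 90.01 tilt [ 0.0031 -0.003  -1.    ] gap 0.08560254535251156 F [-0.0292 -0.5392  1.5196]
units [14.1174  0.8968  0.6353] turn -15.497008175521444 dist 0.35400378144367467
0 top 246 [  7 226  24  15] [ 17.6 233.4]
0 top 216 [225 270  25  22] [236.6 282.3]
0 top 106 [245 212  15  16] [250.7 218.5]
0 top 35 [184 157   2  18] [184.5 165.3]
0 side 397 [163 227  28  26] [174.8 239. ]
0 side 198 [240 229  18  14] [249.1 234.4]
0 side 114 [176 126  11  13] [181.5 131.4]
0 side 88 [267 160  17   9] [275.5 164.4]
11 top 253 [  7 226  24  15] [ 17.8 233.4]
11 top 109 [245 212  15  16] [250.4 218.3]
11 top 53 [156 237   4  19] [157.2 245.2]
11 top 44 [157 195   5  18] [159.  203.7]
11 top 37 [184 157   3  19] [184.5 165.8]
11 side 399 [163 227  28  26] [174.8 239. ]
11 side 200 [240 228  18  15] [249.  234.4]
11 side 109 [177 126  10  13] [181.6 131.4]
11 side 109 [224 157  17   8] [232.1 160.5]
11 side 98 [184 162  18   9] [192.  166.4]
```

View pics/cM.png

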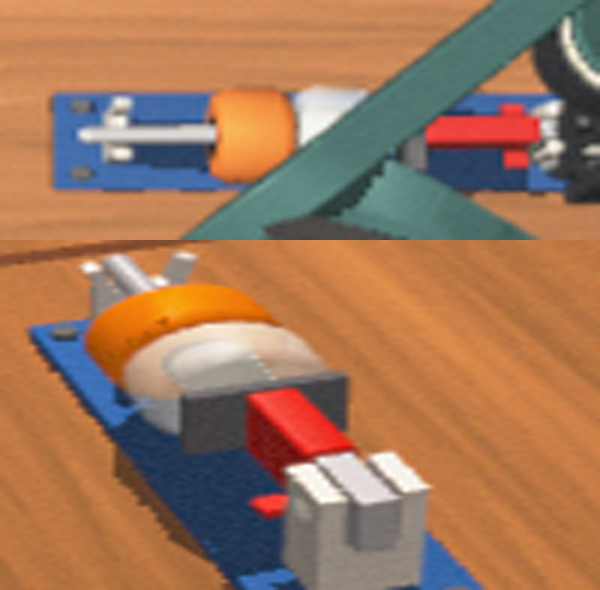

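```bash
python3 - <<'E'
from m import *
np.set_printoptions(precision=4,suppress=True)
cols=((22,120,90),(34,255,255))
im=cv2.imread('pics/top11_raw.png'); im0=cv2.imread('pics/top0_raw.png')
b=[o for o in blobs(im,*cols) if abs(o[2][0]-250)<4][0]
pts=b[4]
# gray shank/head: low saturation pixels below tab
hsv=cv2.cvtColor(im,cv2.COLOR_BGR2HSV)
y,x=np.mgrid[224:252,236:262]; m=hsv[224:252,236:262,1]<70
p=np.c_[x[m],y[m]].astype(float)
sh=p[p[:,1]>231]; print('shank px',len(sh),'v range',sh[:,1].min(),sh[:,1].max())
vx,vy,x0,y0=cv2.fitLine(sh.astype(np.float32),cv2.DIST_L2,0,.01,.01).ravel()
f=lambda v:(x0+(v-y0)*vx/vy,v)
A=plane('top',*f(232),.013);B=plane('top',*f(246.5),.013);d=B-A
print('axis pts',A,B,'yaw',np.degrees(np.arctan2(d[1],d[0])))
hd=p[p[:,1]<231]; print('head c',hd.mean(0),plane('top',*hd.mean(0),.02))
print('bearing',plane('top',150+418/5,150+279/5,.007))
for yaw in(167.5,):
  for gx,gy in((.525,-.009),(.528,-.009),(.528,-.005)):
    u=np.array([np.cos(np.radians(yaw)),np.sin(np.radians(yaw)),0]);w=np.array([-u[1],u[0],0]);g=np.array([gx,gy,.013])
    for k,pt in dict(point=g+.075*u,headc=g+.022*u,tabtopc=g-.004*u+[0,0,.013],tabc=g-.004*u).items(): print(gx,gy,k,proj('top',pt),proj('side',pt))
E
python3 -c "
import sys;sys.path.insert(0,'.')
import cv2,numpy as np
s=cv2.imread('pics/side11_raw.png');t=cv2.imread('pics/top11_raw.png')
cv2.imwrite('pics/cN.png',np.hstack([cv2.resize(t[205:255,230:270],None,fx=9,fy=9,interpolation=2),cv2.resize(s[220:255,210:265],None,fx=8,fy=12.857,interpolation=2)[:450]]))"
```

```text
shank px 51 v range 232.0 246.0
axis pts [ 0.4931 -0.0006  0.013 ] [0.4516 0.0078 0.013 ] yaw 168.47532721737508
head c [248.3721 228.5814] [ 0.5019 -0.003   0.02  ]
bearing [0.5702 0.0414 0.007 ]
0.525 -0.009 point [244.7119 246.4225] [216.2706 237.2884]
0.525 -0.009 headc [248.9536 228.3724] [237.574  235.8403]
0.525 -0.009 tabtopc [250.7484 218.8866] [247.823  230.7517]
0.525 -0.009 tabc [251.016  219.5964] [247.9595 235.1344]
0.528 -0.009 point [244.7254 245.3696] [217.4451 237.0657]
0.528 -0.009 headc [248.9655 227.3322] [238.7292 235.6195]
0.528 -0.009 tabtopc [250.7597 217.8433] [248.975  230.5337]
0.528 -0.009 tabc [251.0271 218.5623] [249.1053 234.9145]
0.528 -0.005 point [243.3192 245.3667] [217.0525 236.2359]
0.528 -0.005 headc [247.5675 227.3304] [238.2829 234.797 ]
0.528 -0.005 tabtopc [249.3529 217.842 ] [248.5005 229.7217]
0.528 -0.005 tabc [249.633 218.561] [248.633  234.0955]
```

>>> {"name": "arm_command", "arguments": {
  "targets": "1 0 0 -1; 2.5 0.1 0 -2.6; 4.2 0.2 0 -4.2; 6 0.3 0 -5.8; 7.8 0.5 0 -7.4; 9.6 0.6 0 -9; 11.2 0.7 0 -10.6; 12.6 0.8 0 -12.2; 13.6 0.9 0 -13.8; 14.15 1 0 -15.4",
  "gripper": 90
}}

```text
time_s: 27.15
eef_pos: [0.5255, -0.0049, 0.2129]
orientation: [0.109, 0.994, 0.0, -0.001]
wrist_force: [-0.3, -0.1, -0.2]
finger_gap: 0.0551
```

```bash
python3 g.py .527 -.0075 .06 168; python3 - <<'E'
from m import *
np.set_printoptions(precision=1,suppress=True)
for c in('top','side'):
    for o in blobs(shot(c,c+'12'),(22,120,90),(34,255,255)): print(c,o[0],o[1],o[2])
E
```

```text
t 27.15 pos [ 0.5255 -0.0049  0.2129] yaw 167.45 tilt [-0.0022  0.0008 -1.    ] gap 0.055062739590711694 F [-0.3042 -0.0706 -0.2406]
units [-0.0948 -0.0895  6.1165] turn -0.10957485929890254 dist 0.15294795826539756
top 248 [  7 226  24  15] [ 17.6 233.4]
top 49 [156 237   3  19] [157.2 245.3]
top 43 [157 195   5  18] [159.  203.7]
top 31 [184 157   3  17] [184.5 164.2]
top 22 [245 282   5   8] [246.7 286.1]
side 401 [163 227  28  26] [174.7 239. ]
side 201 [240 229  19  14] [249.1 234.5]
side 113 [177 126  10  13] [181.5 131.5]
side 110 [183 162  19   9] [192.1 166.4]
side 98 [224 157  17   8] [231.9 160.7]
side 92 [267 160  17   9] [275.2 164.5]
```

>>> {"name": "arm_command", "arguments": {
  "targets": "-0.1 -0.09 0.6 -0.1; -0.1 -0.09 1.5 -0.1; -0.1 -0.09 2.5 -0.1; -0.1 -0.09 3.5 -0.1; -0.1 -0.09 4.5 -0.1; -0.1 -0.09 5.5 -0.1; -0.1 -0.09 6.4 -0.1; -0.1 -0.09 7 -0.1; -0.1 -0.09 7.4 -0.1; -0.1 -0.09 7.6 -0.1"
}}

```text
time_s: 28.25
eef_pos: [0.5277, -0.0107, 0.0228]
orientation: [0.11, 0.994, -0.0, -0.001]
wrist_force: [-0.3, -0.6, -0.2]
finger_gap: 0.0552
```

>>> {"name": "arm_command", "arguments": {
  "targets": "0 0 0 0; 0 0 0 0; 0 0 0 0; 0 0 0 0; 0 0 0 0; 0 0 0 0; 0 0 0 0; 0 0 0 0; 0 0 0 0; 0 0 0 0",
  "gripper": 255
}}

```text
time_s: 29.25
eef_pos: [0.5285, -0.0101, 0.0239]
orientation: [0.109, 0.994, -0.0, -0.0]
wrist_force: [-0.2, -0.6, 0.1]
finger_gap: 0.0003
```

>>> {"name": "arm_command", "arguments": {
  "targets": "0 0 -0.2 0; 0 0 -0.6 0; 0 0 -1.2 0; 0 0 -2 0; 0 0 -2.8 0; 0 0 -3.6 0; 0 0 -4.4 0; 0 0 -5.2 0; 0 0 -5.8 0; 0 0 -6 0"
}}

```text
time_s: 30.25
eef_pos: [0.5297, -0.0102, 0.1764]
orientation: [0.109, 0.994, -0.0, 0.002]
wrist_force: [0.7, 0.1, 0.3]
finger_gap: -0.0002
```

```bash
python3 g.py .63 -.409 .17 180
```

```text
t 30.25 pos [ 0.5297 -0.0102  0.1764] yaw 167.52 tilt [ 0.0039 -0.0006 -1.    ] gap -0.0001579113356856878 F [0.7217 0.0503 0.2641]
units [ -7.3636 -14.7083   0.2831] turn -2.4966830184372952 dist 0.4112758051900693
```

```bash
python3 - <<'E'
from m import *
np.set_printoptions(precision=1,suppress=True)
for c in('top','side'):
    for o in blobs(shot(c,c+'13'),(22,120,90),(34,255,255)): print(c,o[0],o[1],o[2])
E
```

```text
top 247 [  7 226  24  15] [ 17.7 233.4]
top 50 [156 237   4  19] [157.2 245.4]
top 42 [157 195   5  18] [158.9 203.6]
top 36 [184 157   2  18] [184.5 165.5]
side 399 [163 227  28  26] [174.7 239.1]
side 199 [240 229  19  14] [249.1 234.4]
side 112 [176 126  11  13] [181.6 131.4]
side 103 [183 162  19  10] [192.3 166.5]
side 100 [224 157  17   8] [232.2 160.6]
side 94 [267 160  17   9] [275.3 164.6]
```

```bash
python3 - <<'E'
from m import *
np.set_printoptions(precision=1,suppress=True)
print('reach',r.tip_reach)
p=np.array([.5297,-.0102,0])
for z in(.1764,.157,.176+.013,.2): print(z,proj('side',p+[0,0,z]))
im=cv2.imread('pics/side13_raw.png'); a=cv2.imread('pics/side0_raw.png')
d=cv2.absdiff(im,a).max(2)>40
u,v=proj('side',p+[0,0,.157]).round().astype(int)
for row in range(v-30,v+8,2):
    print(row,''.join('#' if x else '.' for x in d[row,u-25:u+26]))
print(u,v)
E
```

```text
reach 0.019
0.1764 [246.5 176.5]
0.157 [246.7 183.9]
0.189 [246.3 171.6]
0.2 [246.2 167.3]
154 ###############################....................
156 ###########..#############.####....................
158 ##############################.....................
160 .##########################.##.....................
162 ..##################.########......................
164 ...##################.########.....................
166 .###..####.##.###..#.#########.....................
168 ...#################.#########.....................
170 ....#................########......................
172 ..........................###......................
174 ...................................................
176 ...................................................
178 ...................................................
180 ...................................................
182 ...................................................
184 ...................................................
186 ...................................................
188 ...................................................
190 ...................................................
247 184
```

>>> {"name": "arm_command", "arguments": {
  "targets": "0.1 0 0.5 0; 0.1 0.05 1.2 0; 0.1 0.05 2 0; 0.1 0.05 2.8 0; 0.1 0.05 3.6 0; 0.1 0.05 4.4 0; 0.1 0.05 5.2 0; 0.1 0.05 5.8 0; 0.1 0.05 6.1 0; 0.1 0.05 6.1 0",
  "gripper": 90
}}

```text
time_s: 31.35
eef_pos: [0.5249, -0.0081, 0.02]
orientation: [0.109, 0.994, 0.0, -0.002]
wrist_force: [0.2, 0.6, 0.4]
finger_gap: 0.0553
```

>>> {"name": "arm_command", "arguments": {
  "targets": "0 0 0.1 0; 0 0 0.2 0; 0 0 0.3 0; 0 0 0.4 0; 0 0 0.5 0; 0 0 0.6 0; 0 0 0.65 0; 0 0 0.7 0; 0 0 0.7 0; 0 0 0.7 0"
}}

```text
time_s: 32.35
eef_pos: [0.5263, -0.0083, 0.0039]
orientation: [0.109, 0.994, -0.0, -0.0]
wrist_force: [-0.6, -0.3, -0.1]
finger_gap: 0.0553
```

>>> {"name": "arm_command", "arguments": {
  "targets": "0 0 0.05 0; 0 0 0.1 0; 0 0 0.15 0; 0 0 0.2 0; 0 0 0.2 0; 0 0 0.2 0; 0 0 0.2 0; 0 0 0.2 0; 0 0 0.2 0; 0 0 0.2 0"
}}

```text
time_s: 33.35
eef_pos: [0.5263, -0.0083, -0.0011]
orientation: [0.109, 0.994, -0.0, 0.0]
wrist_force: [0.5, -0.0, 0.3]
finger_gap: 0.0554
```

>>> {"name": "arm_command", "arguments": {
  "targets": "0 0 0 0; 0 0 0 0; 0 0 0 0; 0 0 0 0; 0 0 0 0; 0 0 0 0; 0 0 0 0; 0 0 0 0; 0 0 0 0; 0 0 0 0",
  "gripper": 255
}}

```text
time_s: 34.35
eef_pos: [0.5265, -0.0083, -0.0009]
orientation: [0.109, 0.994, -0.0, 0.0]
wrist_force: [-0.8, 1.0, 5.6]
finger_gap: 0.0144
```

>>> {"name": "arm_command", "arguments": {
  "targets": "0 0 -0.2 0; 0 0 -0.6 0; 0 0 -1.2 0; 0 0 -2 0; 0 0 -2.8 0; 0 0 -3.6 0; 0 0 -4.4 0; 0 0 -5.2 0; 0 0 -5.8 0; 0 0 -6 0"
}}

```text
time_s: 35.35
eef_pos: [0.5274, -0.0085, 0.1511]
orientation: [0.109, 0.994, -0.0, 0.002]
wrist_force: [0.7, -0.8, -1.1]
finger_gap: 0.0144
```

```bash
python3 g.py .64 -.409 .15 180; python3 - <<'E'
from m import *
np.set_printoptions(precision=1,suppress=True)
for o in blobs(shot('side','side14'),(22,120,90),(34,255,255)): print(o[0],o[1],o[2])
s=r.read_state(); M=R.from_quat(s['orientation']).as_matrix(); g=np.array(s['eef_pos'])+[0,0,.0139]
print(proj('side',g+.075*M[:,0]),proj('side',g-.004*M[:,0]))
E
```

```text
t 35.35 pos [ 0.5274 -0.0085  0.1511] yaw 167.52 tilt [ 0.0032 -0.0006 -1.    ] gap 0.014398502305765002 F [ 0.7125 -0.8006 -1.0532]
units [ -7.8615 -14.6687   0.0667] turn -2.4967537449341024 dist 0.41606730417207916
395 [163 228  28  25] [174.8 239.1]
122 [238 175  20  14] [249.3 181.6]
112 [176 126  11  13] [181.6 131.4]
99 [184 162  18  10] [192.1 166.5]
89 [267 160  17   9] [275.3 164.5]
87 [224 157  15   8] [231.  160.7]
[213.4 182.7] [247.1 180.7]
```

>>> {"name": "arm_command", "arguments": {
  "targets": "-0.2 -0.3 0 -0.1; -0.5 -0.9 0 -0.3; -0.9 -1.7 0 -0.5; -1.3 -2.5 0 -0.7; -1.8 -3.4 0 -0.9; -2.3 -4.3 0 -1.1; -2.8 -5.2 0 -1.3; -3.3 -6.1 0 -1.6; -3.8 -7 0 -1.9; -4.2 -7.8 0 -2.2"
}}

```text
time_s: 36.4
eef_pos: [0.5863, -0.2231, 0.1474]
orientation: [0.012, 1.0, 0.0, -0.001]
wrist_force: [-0.3, 0.2, -0.4]
finger_gap: 0.0146
```

```bash
python3 g.py .64 -.409 .12 180
```

```text
t 36.4 pos [ 0.5863 -0.2231  0.1474] yaw 178.57 tilt [-0.0019  0.0005 -1.    ] gap 0.014613129139850497 F [-0.2816  0.2272 -0.389 ]
units [-2.3338 -7.3793  1.087 ] turn -0.285267678147801 dist 0.1953879157991841
```

>>> {"name": "arm_command", "arguments": {
  "targets": "-0.2 -0.9 0 0; -0.5 -1.8 0 -0.1; -0.8 -2.7 0 -0.1; -1.1 -3.6 0 -0.2; -1.4 -4.5 0.2 -0.25; -1.7 -5.4 0.5 -0.28; -2 -6.2 0.8 -0.28; -2.2 -6.9 1 -0.28; -2.3 -7.3 1.1 -0.28; -2.33 -7.38 1.1 -0.28"
}}

```text
time_s: 37.4
eef_pos: [0.6394, -0.4086, 0.12]
orientation: [0.001, 1.0, 0.0, -0.001]
wrist_force: [-0.4, -0.3, -1.6]
finger_gap: 0.0144
```

```bash
python3 g.py .63 -.409 .0461 180
```

```text
t 37.4 pos [ 0.6394 -0.4086  0.12  ] yaw 179.83 tilt [-0.0016  0.0008 -1.    ] gap 0.014365093586381177 F [-0.4372 -0.2794 -1.5635]
units [ 0.3722 -0.0197  2.9547] turn -0.033781923655277525 dist 0.0744515800336628
```

>>> {"name": "arm_command", "arguments": {
  "targets": "0.1 0 0.4 0; 0.2 0 0.8 0; 0.3 0 1.2 0; 0.37 0 1.6 0; 0.37 0 2 0; 0.37 0 2.4 0; 0.37 0 2.7 0; 0.37 0 2.9 0; 0.37 0 2.95 0; 0.37 0 2.95 0"
}}

```text
time_s: 38.4
eef_pos: [0.631, -0.4074, 0.0476]
orientation: [0.001, 1.0, -0.0, -0.0]
wrist_force: [0.9, 0.4, 0.5]
finger_gap: 0.0145
```

```bash
python3 g.py .545 -.409 .0461 180; python3 - <<'E'
from m import *
np.set_printoptions(precision=1,suppress=True)
t=shot('top','top15'); s=shot('side','side15')
cv2.imwrite('pics/cP.png',np.vstack([cv2.resize(t[160:250,350:430],None,fx=6,fy=3.2,interpolation=cv2.INTER_CUBIC),cv2.resize(s[270:350,275:395],None,fx=4,fy=3.7,interpolation=cv2.INTER_CUBIC)]))
st=r.read_state(); M=R.from_quat(st['orientation']).as_matrix(); g=np.array(st['eef_pos'])+[0,0,.0139]
q=lambda P:(proj('side',P)-[275,270])*[4,3.7]+[0,288]
print('pred point',q(g+.075*M[:,0]),'head',q(g+.026*M[:,0]),'hole at outer cheek',q([.519,-.409,.06]))
qt=lambda P:(proj('top',P)-[350,160])*[6,3.2]
print('top point',qt(g+.075*M[:,0]),'hole',qt([.519,-.409,.06]))
E
```

```text
t 38.4 pos [ 0.631  -0.4074  0.0476] yaw 179.91 tilt [-0.     -0.0001 -1.    ] gap 0.014485722882341958 F [0.9222 0.4308 0.4919]
units [ 3.4386 -0.0687  0.0601] turn -0.017238209838836838 dist 0.08599460192130029
pred point [203.7 480.9] head [300.5 458.1] hole at outer cheek [129.4 503.8]
top point [264.  151.1] hole [269.3 194.1]
```

```bash
python3 - <<'E'
from m import *
im=cv2.imread('pics/side15_raw.png'); h=cv2.cvtColor(im,cv2.COLOR_BGR2HSV)
for v in range(300,336):
    print(v,''.join('Y' if 20<=h[v,u,0]<=34 and h[v,u,1]>150 and h[v,u,2]>90 else 'g' if h[v,u,1]<70 else 'd' if h[v,u,2]<90 else '.' for u in range(296,386)))
st=r.read_state(); g=np.array(st['eef_pos'])+[0,0,.0139]
for k in(.075,.05,.026): print(k,proj('side',g+[-k,0,0]))
print('hole outer R cheek axis',proj('side',[.519,-.409,.06]))
E
```

```text
300 gg..........................................................gggggggggggggggggggggggggggggg
301 gg..........................................................gggggggggggggggggggggggggggggg
302 g...........................................................ggggggggggggggggggggggggggggg.
303 gg.........................................................ggggggggggggggggggggggggggggg..
304 g..................................................ggg.....gggggggggggggggggggggggggggg...
305 g..................................................gggg....ggggggggggggggggggggggggggg....
306 g.................................................dggggg...ggddYYggggggggggggggdgdd.......
307 gg................................................dggggg....YYYYYggggggggggggg.YY.........
308 .g................................................dgggggg.YYYYYYYggggggggggggYYYYY........
309 ..................................................gggggggg.YYYYYYggggggggggggYYYYY........
310 ..................................................gggggggggYYYYYYgggggggggggdYYYY.........
311 ..................................................g
[... 1772 characters left out ...]
........................................................................
331 ggggggggggggggg...........................................................................
332 ggggggggggggggg...........................................................................
333 ggggggggggggggg...........................................................................
334 ggggggggggggggg...........................................................................
335 ggggggggggggggg...........................................................................
0.075 [325.94823648 322.14356867]
0.05 [338.38032289 318.97566861]
0.026 [350.13689508 315.97990068]
hole outer R cheek axis [307.34266669 328.31806174]
```

>>> {"name": "arm_command", "arguments": {
  "targets": "0.1 -0.06 0.06 0; 0.25 -0.06 0.06 0; 0.4 -0.06 0.06 0; 0.55 -0.06 0.06 0; 0.7 -0.06 0.06 0; 0.85 -0.06 0.06 0; 1 -0.06 0.06 0; 1.1 -0.06 0.06 0; 1.2 -0.06 0.06 0; 1.2 -0.06 0.06 0"
}}

```text
time_s: 39.5
eef_pos: [0.6005, -0.4088, 0.0462]
orientation: [0.001, 1.0, 0.0, -0.0]
wrist_force: [0.2, -0.1, -1.4]
finger_gap: 0.0148
```

```bash
python3 g.py .5445 -.409 .0461 180; python3 - <<'E'
from m import *
im=shot('side','side16'); h=cv2.cvtColor(im,cv2.COLOR_BGR2HSV)
for v in range(310,342):
    print(v,''.join('Y' if 20<=h[v,u,0]<=34 and h[v,u,1]>150 and h[v,u,2]>90 else '.' if h[v,u,1]>=70 else chr(65+h[v,u,2]//12) for u in range(286,346)))
E
```

```text
t 39.5 pos [ 0.6005 -0.4088  0.0462] yaw 179.91 tilt [-0.0003  0.0001 -1.    ] gap 0.014791916203414905 F [ 0.2192 -0.1451 -1.4012]
units [ 2.2412 -0.0135  0.0037] turn -0.01871733406641738 dist 0.05603106406828521
310 ..............................................HJKJ.....HDDEE
311 ..............................................FILKK....H..YY
312 ..............................................FFJLKK...YYYYY
313 ..............................................EEGKLJ..YYYYYY
314 ..............................................EEFILKJ.YYYYYY
315 ..............................................FEEFJLKJ.YYYYY
316 ..........RTT...UUUU..........................EEEEGKKJHYYYYY
317 .......TTTTTTS.RUUUUU.........................EEEEFIKKI.YYYY
318 .......TTTTTTT..SUUUU.........................FHIIFFJLHFYYYY
319 ...TUVSQTTTTTTSMNUUUUU.......................PNSTSJEGJKF.YY.
320 ..VVUUUNPTTTTTTPLSUUUUU...................RSTSSRQPIFFIKHJ.Y.
321 ..TUUUURLTTTTTTTLOUUUUU...............RSTTSRQPONMMLFEGJKJH..
322 ..MTUUUVMPTTTTTTPMSUUUUU..........RSTTSQQPONMLLLLLKGFEGJKJJ.
323 ..LTVUUUSLTTTTTTTPMSUUUU......RSTTSR
[... 494 characters left out ...]
MLIIKKKKKKKNNMN.............................FGFG..
332 ..KMNLKLNNNLIIKKKKKKKMNMN.............................GFG...
333 .JKLNMKLMNMLIIKKKKKKKNNMN...................................
334 .IJKMLKLMMMKIIKKKKKKKMNMN...................................
335 .IKKKKKMNNMKIIKKKKKKKMMMN...................................
336 .IKKKJKMMMMKIIKKKKKKLNNMN...................................
337 .IKKKKKMNMNKIIKKKKKKLNMMM...................................
338 .IKKKJKMNNMKIIKKKKKKLNMMLL..................................
339 .IKJKKKMMNMKIIKKKKKKLMMMM...................................
340 .IKKKJKMMNMKIIKKKKKKLMNMM.L.................................
341 .IKKKJKMNNMKIJKKKKKKMMMML..L................................
```

>>> {"name": "arm_command", "arguments": {
  "targets": "0.1 0 0 0; 0.2 0 0 0; 0.3 0 0 0; 0.4 0 0 0; 0.4 0 0 0; 0.4 0 0 0; 0.5 0 0 0; 0.6 0 0 0; 0.6 0 0 0; 0.6 0 0 0"
}}

```text
time_s: 40.55
eef_pos: [0.5858, -0.4088, 0.0462]
orientation: [0.001, 1.0, -0.0, -0.0]
wrist_force: [-0.4, -0.0, -0.1]
finger_gap: 0.0147
```

>>> {"name": "arm_command", "arguments": {
  "targets": "0.1 0 0 0; 0.2 0 0 0; 0.3 0 0 0; 0.4 0 0 0; 0.5 0 0 0; 0.5 0 0 0; 0.5 0 0 0; 0.5 0 0 0; 0.5 0 0 0; 0.5 0 0 0"
}}

```text
time_s: 41.55
eef_pos: [0.5735, -0.4087, 0.0462]
orientation: [0.001, 1.0, -0.0, -0.0]
wrist_force: [-0.5, -0.3, -0.4]
finger_gap: 0.0143
```

>>> {"name": "arm_command", "arguments": {
  "targets": "0.1 0 0 0; 0.2 0 0 0; 0.3 0 0 0; 0.4 0 0 0; 0.5 0 0 0; 0.6 0 0 0; 0.6 0 0 0; 0.6 0 0 0; 0.6 0 0 0; 0.6 0 0 0"
}}

```text
time_s: 42.55
eef_pos: [0.5585, -0.4088, 0.0462]
orientation: [0.001, 1.0, -0.0, 0.0]
wrist_force: [0.3, -0.8, -0.5]
finger_gap: 0.0146
```

>>> {"name": "arm_command", "arguments": {
  "targets": "0.1 0 0 0; 0.2 0 0 0; 0.3 0 0 0; 0.35 0 0 0; 0.4 0 0 0; 0.45 0 0 0; 0.45 0 0 0; 0.45 0 0 0; 0.45 0 0 0; 0.45 0 0 0"
}}

```text
time_s: 43.55
eef_pos: [0.5472, -0.4087, 0.0462]
orientation: [0.001, 1.0, -0.0, 0.0]
wrist_force: [-1.0, 0.9, -1.0]
finger_gap: 0.0143
```

>>> {"name": "arm_command", "arguments": {
  "targets": "0.03 0 0 0; 0.03 0 0 0; 0.06 0 0 0; 0.06 0 0 0; 0.09 0 0 0; 0.09 0 0 0; 0.12 0 0 0; 0.12 0 0 0; 0.12 0 0 0; 0.12 0 0 0"
}}

```text
time_s: 44.55
eef_pos: [0.5459, -0.4088, 0.0464]
orientation: [0.001, 1.0, -0.0, 0.001]
wrist_force: [7.2, 1.4, -3.7]
finger_gap: 0.0144
```

>>> {"name": "arm_command", "arguments": {
  "targets": "0.04 0 0 0; 0.04 0 0 0; 0.08 0 0 0; 0.08 0 0 0; 0.08 0 0 0; 0.08 0 0 0; 0.08 0 0 0; 0.08 0 0 0; 0.08 0 0 0; 0.08 0 0 0"
}}

```text
time_s: 45.55
eef_pos: [0.5459, -0.4088, 0.0465]
orientation: [0.001, 1.0, -0.001, 0.003]
wrist_force: [12.1, 2.7, -6.5]
finger_gap: 0.0147
```

```bash
python3 g.py; python3 - <<'E'
from m import *
im=shot('side','side17'); h=cv2.cvtColor(im,cv2.COLOR_BGR2HSV)
for v in range(306,346):
    print(v,''.join('Y' if 20<=h[v,u,0]<=34 and h[v,u,1]>150 and h[v,u,2]>90 else '.' if h[v,u,1]>=70 else chr(65+h[v,u,2]//12) for u in range(270,346)))
E
```

```text
t 45.55 pos [ 0.5459 -0.4088  0.0465] yaw 179.88 tilt [ 0.0064 -0.0013 -1.    ] gap 0.014742891802798776 F [12.0935  2.7416 -6.4806]
306 GGGGGFFFGFG..............HF.................HFEDDDEEDEED..GGEDDDDEFGGGGGFEEE
307 FFGGGGGGGGG...............G.................KJGEDDDDEED....FDDCEEEFGGGGGFEED
308 GFFFFGGGGFG................H................IGFDDDEDDEE....ECEDEDEEGHGGGFEED
309 FGGGGGGGGGG.................................HEDDDDDDEDDD.EEDDDDEEEEGGGGGFDD.
310 FGGGGGGGFGG.................................HDDDDDDDEDDDDDDDDDDDEDEFGGGFED..
311 FGGFGFGFGFG.................................HEDCDDDDDDDDDDDDDDDDDDEFFFFED...
312 FGGFGGGGGFG.................................FEDDDDDDEEDDDDCDDDDDDDEFFFEC....
313 FGGFFGFGGGG.................................GDDDDDDDDDDDDDDDDDDDDEFEEDDE....
314 .GGGGGGGH.F.................................GDDCEDEEEDDDDDDCDDDDDEDDDDF.....
315 .GGGG..............................RLK......GEDDEEDEEDDDD.DDDDDDDDDDDE......
316 ..........................RTT...UUUVOJK.....EDDDEFEDDDDDCDDDDDDEDEDCD.......
317 .......................TTTTTTS.RUUUUTLJ.....FDE.FIHHDDD.DDDDDEEDDDDE....
[... 1572 characters left out ...]
NMMKIIKKKKKKLNNNMGEGGG..............................
338 .F...............HKKKKKMNNNKIIKKKKKKLNNML.FGFG..............................
339 .................IKKKKKMNNMKIJLKKKKKKNMMM.GFGF..............................
340 ..G..............IKKKJKMNNMKIJKKKKKKLNNNM..G................................
341 .................IKJKKKMNMMKIIKKKKKKMNMMM..J................................
342 ...G.............IKKKKKMNNMLKJKKKKKKMMMMM...................................
343 .................IKKKKKMMMNMMJKKKKLLMMMM....M...............................
344 ....F............IKKKKKMNNNMNLLLMMMMMNNM....................................
345 ....G............IKKKKKMMMMMMMMMMMMNMNNM.....M..............................
```

>>> {"name": "arm_command", "arguments": {
  "targets": "0 0 0 0; 0 0 0 0; 0 0 0 0; 0 0 0 0; 0 0 0 0; 0 0 0 0; 0 0 0 0; 0 0 0 0; 0 0 0 0; 0 0 0 0",
  "gripper": 90
}}

```text
time_s: 46.6
eef_pos: [0.5421, -0.4087, 0.0462]
orientation: [0.001, 1.0, -0.0, -0.0]
wrist_force: [0.4, 0.3, 0.1]
finger_gap: 0.0555
```

>>> {"name": "arm_command", "arguments": {
  "targets": "0 0 -0.1 0; 0 0 -0.3 0; 0 0 -0.8 0; 0 0 -1.4 0; 0 0 -2.2 0; 0 0 -3 0; 0 0 -4 0; 0 0 -5 0; 0 0 -5.8 0; 0 0 -6 0"
}}

```text
time_s: 47.6
eef_pos: [0.5437, -0.4101, 0.2008]
orientation: [0.001, 1.0, -0.002, 0.002]
wrist_force: [0.2, 0.2, 0.3]
finger_gap: 0.0558
```

```bash
python3 g.py; python3 - <<'E'
from m import *
im=shot('side','side18'); t=shot('top','top18'); h=cv2.cvtColor(im,cv2.COLOR_BGR2HSV)
for v in range(306,346,2):
    print(v,''.join('Y' if 20<=h[v,u,0]<=34 and h[v,u,1]>150 and h[v,u,2]>90 else '.' if h[v,u,1]>=70 else chr(65+h[v,u,2]//12) for u in range(270,346)))
# wheels/rod vs picture after placing
a=cv2.imread('pics/side11_raw.png')
d=cv2.absdiff(a,im).max(2)
print('diff rack region wheels', (d[255:300,240:300]>40).sum(), 'bearings/tool etc vs start')
a0=cv2.imread('pics/side0_raw.png'); d0=(cv2.absdiff(a0,im).max(2)>40)
for n,b in dict(bear1=(250,218,272,232),bear2=(195,270,215,285),tool=(320,228,375,262),jar=(315,160,350,210)).items(): print(n,d0[b[1]:b[3],b[0]:b[2]].sum())
E
```

```text
t 47.6 pos [ 0.5437 -0.4101  0.2008] yaw 179.92 tilt [ 0.0049 -0.0047 -1.    ] gap 0.055770691538485205 F [0.2266 0.1804 0.2573]
306 FFFFFFFFFFG...............F.................................................
308 FFFFFFFFFGG.................................................................
310 FFFGGFGGFFG.................................................................
312 EFFFGFFFFFG.................................................................
314 .FFFGGFFF.F.................................................................
316 ..........................QSS...TUUUMJJJ....................................
318 ......................MSTTTTTS..SUUUUKIJJ...................YYYY............
320 ..................VUUUUMOTTTTSSPLSUUUUQJII..YYYYYYYYYYYYYYYYYYYYYY..........
322 ..................LSUUUUMOTSTTTSOLSUUUUQJII.YYYYYYYYYYYYYYYYYYYYYYY.........
324 ..................JLSUUUUMOTSTTSSQKMUUUUQKJIKYYYYYYYYYYYYYYYYYYYYYY.........
326 .................GJJKSUUUUQOSTTTSTSKNUTSOKJJIJYYYYYYYYYYYYYYYYYYYY..........
328 ..................MKIKSUUUUQLSTTTTTSOLMMMHFIJIJYYYYYYYYYYYYYYYYYYY..........
330 ...............RTQPOKJKOONMLIJPPLKKJKLMMMHEEIJJJYYYYYYYYYYYYYYYYY...........
332 ..............KKLKKKKJJLMMLLIHJJKKKJKMMMMHEEFGGG.YYYYYYYYYYYYYYYYY..........
334 ...............IJJJJKJJKMMMKHIJKKKJKKMMMMFEEFFFGYYYYYY.......YYYYYYY........
336 F................HJKJJJLMMMKHIKKKJKKKMMMLGEEFFF...............YYYYYYY.......
338 .F...............IJJJJJLMMMJIIKKKJKJKMMMKFEFFFH................YYYYYY.......
340 ..F..............HJJJJJLMMMKIIJKJKKKLMMML.FFFG..............................
342 ...F.............HJJJJKLMMMLKIJJJKJKMMMLL...................................
344 ....F............IJJJJJLMMMMMKLLLLMMMMMM....................................
diff rack region wheels 0 bearings/tool etc vs start
bear1 58
bear2 0
tool 666
jar 1663
```

```bash
python3 - <<'E'
from m import *
t=cv2.imread('pics/top18_raw.png');t0=cv2.imread('pics/top0_raw.png');d=cv2.absdiff(t,t0).max(2)>40
for n,b in dict(bear1=(228,200,240,212),bear2=(288,264,300,276),tool=(270,134,322,163),jar=(196,100,232,145)).items(): print(n,d[b[1]:b[3],b[0]:b[2]].sum())
# shank/head tilt: project home pin for comparison with side18
f=np.array([.5015,-.409,.06])
print('tip home',proj('side',f-[.032,0,0]),'head face axis',proj('side',f+[.017,0,0]),'head top/bottom far',proj('side',f+[.025,0,.013]),proj('side',f+[.017,-.022,-.013]))
# orange wheel blob top
for c in('top','side'):
    for o in blobs(cv2.imread(f'pics/{c}18_raw.png'),(5,180,120),(15,255,255),40): print(c,o[0],o[1],o[2])
P=proj('top',[.5016,-.361+.152,.055]);print('152mm limit px',P,'30mm',proj('top',[.5016,-.361+.03,.055]))
E
```

```text
bear1 3
bear2 144
tool 0
jar 0
tip home [281.55758826 334.91108473] head face axis [307.08620688 328.38363631] head top/bottom far [311.45313649 321.92009398] [311.68025153 342.08496704]
top 171 [335 218  14  22] [342.52631579 229.47368421]
side 249 [255 268  32  27] [266.30522088 279.46987952]
side 58 [397 310  13   8] [402.5       314.0862069]
152mm limit px [322.00387362 227.0726547 ] 30mm [366.30588305 227.12954779]
```

```bash
python3 - <<'E'
from m import *
for n in(17,18):
    im=cv2.imread(f'pics/side{n}_raw.png'); h=cv2.cvtColor(im,cv2.COLOR_BGR2HSV); print(n)
    for v in range(326,342):
        print(v,''.join('.' if h[v,u,1]>=70 else chr(65+h[v,u,2]//12) for u in range(278,292)),'|',''.join('Y' if 20<=h[v,u,0]<=34 and h[v,u,1]>150 else '.' if h[v,u,1]>=70 else chr(65+h[v,u,2]//12) for u in range(304,322)))
E
```

```text
17
326 .........HKKLT | TLNVTTPMKF.YYYIJLH
327 ..........KKKO | TQLONNMKKGGYYYIKLF
328 ..........LLKL | TTPMMMMIJLJGYYJKLF
329 ..........MNLK | QNLMNNNHHKKJ.Y.KLH
330 ..........PQKJ | KKKMNNMHFIJHHYYLLK
331 ........TUUTLK | KKKNNNMHFFGGGYY.LL
332 ......STRQQPLK | KKKNNNNHFFGGHYYYYY
333 ....IOPPOMMLLL | KKKNNNNGEFGGHY....
334 .....KLMLLKKKK | KKKNNNMFEFGF......
335 .....JLLKLKKKJ | KKKMNMMGEGGF......
336 .....HLKKJJJKJ | KKLNNNMGEGFG......
337 .........IKKKK | KKLNNNMGEGGG......
338 .........HKKKK | KKLNNML.FGFG......
339 .........IKKKK | KKKNMMM.GFGF......
340 .........IKKKJ | KKLNNNM..G........
341 .........IKJKK | KKMNMMM..J........
18
326 .........GJJKS | SKNUTSOKJJIJYYYYYY
327 ..........JJJN | SPKNMMLIHIJI.YYYYY
328 ..........MKIK | TSOLMMMHFIJIJYYYYY
329 ........TSRQKJ | PMKLMMMHEGIJJ.YYYY
330 .......RTQPOKJ | KJKLMMMHEEIJJJYYYY
331 ......ONONLLKK | JJJMMMMHEFGIII.YYY
332 ......KKLKKKKJ | KJKMMMMHEEFGGG.YYY
333 .......KKKKKKJ | KKKMMMMGEFFFFF.YYY
334 .......IJJJJKJ | JKKMMMMFEEFFFGYYYY
335 .........HJJJK | JJKMMMMFEFFFFH....
336 .........HJKJJ | KKKMMMLGEEFFF.....
337 .........HJJJJ | JJKMMMMGEFFFG.....
338 .........IJJJJ | KJKMMMKFEFFFH.....
339 .........HJJJJ | KKKMMMLGFFFF......
340 .........HJJJJ | KKLMMML.FFFG......
341 .........HJJJJ | KKMMMML.HFG.......
```

>>> {"name": "arm_command", "arguments": {
  "targets": "-0.5 0 0 0; -1 0 0.2 0; -1.6 0.04 0.8 0; -2.2 0.04 1.6 0; -2.45 0.04 2.6 0; -2.45 0.04 3.6 0; -2.45 0.04 4.6 0; -2.45 0.04 5.6 0; -2.45 0.04 6.4 0; -2.45 0.04 6.7 0",
  "gripper": 255
}}

```text
time_s: 48.7
eef_pos: [0.6021, -0.4054, 0.0235]
orientation: [0.0, 1.0, 0.002, -0.003]
wrist_force: [0.3, 0.8, -0.3]
finger_gap: -0.0005
```

>>> {"name": "arm_command", "arguments": {
  "targets": "0.1 0 0 0; 0.2 0 0 0; 0.3 0 0 0; 0.4 0 0 0; 0.5 0 0 0; 0.6 0 0 0; 0.65 0 0 0; 0.7 0 0 0; 0.7 0 0 0; 0.7 0 0 0"
}}

```text
time_s: 49.7
eef_pos: [0.5862, -0.4078, 0.0288]
orientation: [0.001, 1.0, -0.0, 0.0]
wrist_force: [1.1, 0.2, 0.8]
finger_gap: 0.0002
```

>>> {"name": "arm_command", "arguments": {
  "targets": "0.03 0 0 0; 0.06 0 0 0; 0.06 0 0 0; 0.09 0 0 0; 0.09 0 0 0; 0.12 0 0 0; 0.12 0 0 0; 0.12 0 0 0; 0.12 0 0 0; 0.12 0 0 0"
}}

```text
time_s: 50.7
eef_pos: [0.5856, -0.4084, 0.0298]
orientation: [0.001, 1.0, -0.001, 0.002]
wrist_force: [8.7, 1.2, 1.9]
finger_gap: -0.0002
```

>>> {"name": "arm_command", "arguments": {
  "targets": "-0.1 0 0 0; -0.3 0 0 0; -0.6 0 0 0; -1 0 0 0; -1.2 0 -0.5 0; -1.3 0 -1.5 0; -1.3 0 -3 0; -1.3 0 -4.5 0; -1.3 0 -6 0; -1.3 0 -7 0"
}}

```text
time_s: 51.7
eef_pos: [0.6166, -0.4085, 0.2082]
orientation: [0.001, 1.0, -0.001, 0.002]
wrist_force: [0.1, -0.9, 0.8]
finger_gap: -0.0003
```

```bash
python3 g.py; python3 - <<'E'
from m import *
im=shot('side','side19'); h=cv2.cvtColor(im,cv2.COLOR_BGR2HSV)
for v in range(326,342):
    print(v,''.join('.' if h[v,u,1]>=70 else chr(65+h[v,u,2]//12) for u in range(278,292)),'|',''.join('Y' if 20<=h[v,u,0]<=34 and h[v,u,1]>150 else '.' if h[v,u,1]>=70 else chr(65+h[v,u,2]//12) for u in range(304,322)))
a=cv2.imread('pics/side11_raw.png'); print((cv2.absdiff(a,im).max(2)[255:300,240:300]>40).sum())
E
```

```text
t 51.7 pos [ 0.6166 -0.4085  0.2082] yaw 179.93 tilt [ 0.0032 -0.003  -1.    ] gap -0.00026304201295923113 F [ 0.1436 -0.8949  0.7579]
326 .........GIJKS | SKMUTSOJIIIJYYYYYY
327 ..........JJJN | SOKNMMLIHJII.YYYYY
328 ..........MKIK | TSOLMMLHFIIIJYYYYY
329 ........TRRQJI | OMKLMMLHEHJJI.YYYY
330 .......QTPPOKJ | KJJLMMMHFFIJIJYYYY
331 ......NNNMMLJJ | JJJLMMMHEFGIII.YYY
332 ......JKKKKKKJ | KJJMMMLHEEFGFG.YYY
333 .......KKKJKJJ | JKJMMMMGEFFFFF.YYY
334 .......IJJJKJJ | JJJMMMMFEFFFFGYYYY
335 .........HJJKJ | KJKMMMLFEFFFFH....
336 .........HJJJJ | JJKLMMMGFEFFF.....
337 .........HJJJJ | JKKMMLLFEEFFH.....
338 .........IJJJJ | JJKMMMKFEFFFH.....
339 .........HJJJJ | KJKMMMKGEFFF......
340 .........HJJJJ | JKKMMML.FFFF......
341 .........HJJJJ | KKLMMLL..FG.......
0
```

Pushing the tab again with 9 N did not move the pin, so its head bears on the fork and it sags only by the hole clearance. Handing in.

```bash
python3 -c "
from workcell import r
print(r.close_job())"
```

```text
the job is handed in; nothing more can be done
None
```

I threaded the white wheel and then the orange one onto the red-handled skewer. The green wheel's stand was empty. I laid the loaded skewer in the rack, pushed the small yellow pin through fork and lug from the far side, let go and handed in at about 52 s.

**What the last checks showed**
- **Skewer and wheels:** The lug is down between the cheeks and the rod is in the saddle. Both wheels are between collar and saddle, and that part of the picture did not change after placing.
- **Pin:** The point shows beyond the near cheek. The head met the fork at 7 to 12 N on insertion. After I let go, a 9 N push on the tab did not move it further.
- **Things to leave alone:** The top picture shows the skate tool, jar and first bearing unmoved. The arm hid the second bearing there, but the side picture showed it unmoved.

**What failed or disagreed**
- **Pin grasp:** My first try closed on nothing. The fingertips appear to be about 30 mm higher than the stated tip reach implies, and going lower fixed it.
- **Pin tilt:** After release the pin tilted by the hole clearance, tail down. Its axis is about 2–3 mm back from fully home, slightly more than the roughly 2 mm that tilt alone explains, with the lower edge of the head touching the fork.
- **Cameras:** The top camera read about 2 to 5 mm short in x compared with the arm, so I relied on the side view and contact.
- **Picture limit:** I had used all 16 pictures, so the pin insertion and final checks used pixel values, not viewed images.

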